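# Turn the reversible tube rack over on the block chiller

### The job

The reversible tube rack on the block chiller is needed the other way up. First move the green-capped vial, which would fall out of it, into an empty pocket of the white vial block, upright and fully seated, without tipping it over; then turn the rack over (it is too wide to grip lying flat, but its front edge juts out, and the housing behind will stop it from sliding while you tip it up) and lower it gently, not letting it drop, so that it lies flat on the cold plate between the side guides, white small-well face up and pushed back against the housing. Leave the bottle, the timer, the orange-capped tube and the petri dish round about where they are.

Things in the scene. Friction and masses are not known exactly. Their poses are not given: they have to be found in the camera images.
- chiller: block chiller, white, fixed. Origin on the bench under the cold plate; z up, x from its open front to its rear housing, y along its width. Top of the aluminium cold plate: 60 mm above the bench, x = -42 to +40 mm. Side guides 6 mm high stand on it, inner faces at y = -85 and +85 mm. Rear housing: x = 40 to 125 mm, 184 mm wide, its flat top 115 mm above the bench.
- rack_mid (a point): centre of the loose reversible tube rack: rigid plate 110 mm (its x) x 160 mm (its y) x 24 mm thick (its z), 0.2 to 0.4 kg, square edges. Blue face with 24 vial pockets = +z, up at the start; white face with 96 small wells = -z. Starts on the cold plate, far long edge 2 to 12 mm short of the wall, near long edge 28 to 40 mm out past plate_front. No finger fits its pockets.
- vial_mid (a point): centre (half-way up) of the loose vial with the green cap: 42 mm tall, body 11.6 mm, cap 12.6 mm across over the top 12 mm, z to its cap, 12 g. It stands in a 13 mm pocket of the rack, 16 mm deep (at x = -12, y = 37.5 mm in the rack's axes), so that 26 mm with the cap stand above the blue face.
- vial_block: white drilled vial block, fixed, 126 mm (its x) x 86 mm (its y) x 36 mm high, origin under its centre. Pockets 14 mm wide, 24 mm deep (floor 12 mm above the bench; a seated vial stands 18 mm above the block), columns x = -48, -29.5, -10, 10, 29, 48 mm, rows y = -29, -10, 10, 29 mm. Column x = 29 holds four other vials, fixed; the rest are empty.
- free_pocket (a point): one of the empty pockets (x = -29.5, y = 10 mm in the block): the centre of its mouth, 36 mm above the bench
- tube_rack: the same tube rack; origin at the centre of its white face, axes as rack_mid
- buffer_bottle: clear reagent bottle with blue cap, 68 mm across, 175 mm tall, bystander; origin under its centre
- timer: small white timer lying flat, 66 x 64 x 18 mm, bystander; origin under its centre
- orange_tube: conical tube with orange cap, lying, 113 mm long (its y), 35 mm high, bystander; origin under its centre
- petri: petri dish, 62 mm across, 14 mm high, bystander; origin under its centre
- wall_foot (a point): where the housing's upright flat front wall (55 mm high, 184 mm wide) meets the top of the cold plate, mid-width; axes as the chiller's
- plate_front (a point): middle of the cold plate's front edge, on its top, 82 mm in front of the wall; axes as the chiller's. Below it the chiller's front is a flat upright face, so whatever juts out past this edge has 60 mm of free air under it.

How it is judged:
By the outcome, as a careful person would: the job done as asked, in the order asked, and still so for the second after the job is handed in, with the robot touching nothing.
It also fails if it takes over 72 s, if anything falls off the work surface, if the arm or the gripper's body presses on something with over 40 N, if the wrist force passes 120 N, or if a joint passes its speed limit or range.

### The arm

A 6-joint arm with a two-finger parallel gripper is mounted at the origin on a cart in front of the work surface, level with it; the furniture and walls round the work are solid. World frame = base frame: x ahead of the robot, y to its left, z up, the work surface at z = 0. Lengths are in m, angles in rad, forces in N, time in s.
With the tool pointing down it reaches from about 0.325 to 0.85 m from the base axis. Payload 15.5 kg.
Tool frame: the origin (TCP) lies at the very end of the fingers, on their centre line; the grasp point (between the pads) lies 19 mm behind it (manip.grip_depth is the distance from the TCP to the grasp point, in m); x points along the fingers, z is the direction in which the jaws open and shut, and the axes are right-handed (so a half turn about x gives the same grasp; the last joint's range is limited). The gripper opens to 91 mm and grips with 3 to 60 N. Pads are 32 mm wide; open, the fingers measure 118 mm over their backs; the gripper's body (76 mm by 178 mm) begins 60 mm behind the grasp point.
Start: joints at [1.056, 0.494, 1.345, -0, 1.302, -0.096], TCP at [0.255, 0.571, 0.214] pointing down, gripper open.
Joint ranges: [-2.91, 2.91], [-0.82, 2.16], [0.22, 2.67], [-1.22, 4.37], [0.12, 2.79], [-3.08, 3.08]. Speed limits (rad/s): [1.89, 1.89, 2.57, 3.01, 3.01, 3.01].

### API

Orientations are given as [roll, pitch, yaw] about the fixed x, y, z axes, in that order (R = Rz(yaw) Ry(pitch) Rx(roll)).
In Python, from workcell import manip gives the robot as it stands.
- The arm moves only by the tool apply_moves, never from a script. Its argument "deltas" is text: rows parted by semicolons, each of 5 numbers parted by spaces: the shift along the tool's x, y, z in mm, then the turn about the tool's x in degrees, then the closure, from 0 (fully open) to 1 (shut). In form: tx ty tz spin claw; .... A call has 1 to 20 rows; each row shifts and turns the commanded pose from where the row before left it, along the tool's axes as they then stand; what a row does not reach is not made up. A row lasts 1/10 s, in which the tool goes at most 50 mm and 8.59 degrees, less where a joint would pass 70% of its speed; a pose out of reach is approached as far as the arm can. A call is refused whole if a number of a shift passes 50 or a number of a turn 8.59, either way. A call with a gripper value outside its range is refused whole. The fingers move at their own pace and stop on an object; "squeeze" is the grip in N (left out, the last holds). Time passes only in rows, so rows that do not move let the fingers close. It gives the time, the measured TCP pose, the force and the opening at its end, in the units of the state.
- manip.sense(): the state, without advancing time (a new reading comes with each control period).
- manip.grab_frame(name): name is "side" or "top"; returns a dict with "pixels" (384x512x3 uint8, red, green, blue), "vfov" (degrees; the focal length in pixels is half the picture's height over the tangent of half this angle, whatever the lens; pixels are square), "cx", "cy" (the principal point, pixels), "eye" and "orientation" of the camera in the world. Camera axes: x right, y up, looking along -z (the intrinsics and any distortion apply to the point x, -y, -z); pixel columns grow to the right and rows downward; lengths in m; the calibration is good to about 2 mm. A picture is of the moment at which its call begins. There is no depth.
- manip.finish_job(): hands the job in, once; it reports no verdict.
The state is a dict: "clock": time; "q": joint angles; "qd": joint speeds; "joint_torque": joint torques, N m; "tool_pos": TCP position; "orientation": TCP orientation; "wrist_force": force on the tool from outside, world axes, zero at the start; "moment": the same for the moment, N m; "gripper_width": finger opening in m.
Only numpy, scipy, OpenCV 4.12 (cv2) and the standard library are available. Lean on these libraries where they do the work, as an engineer would, in place of code of your own. Each camera call takes 0.05 s, during which the arm holds its last target.

## Working session

There is one attempt and no reset: what is moved stays moved. The work goes in short steps, Python scripts to look and compute and a tool call to move; the robot and the scene stay as the last step left them, time stands still between calls to the robot, and variables do not carry over. Pictures are saved under pics/ and viewed, and the job is handed in when it is done.

Besides the shell and the picture viewer there is one more tool, called after "Call:" as name(argument=value, ...) on one line, values as JSON. apply_moves: Moves the arm, as the interface text tells. Its arguments: {"type":"object","properties":{"deltas":{"type":"string"},"squeeze":{"type":"number"}},"required":["deltas"]}

```bash
ls; mkdir -p pics; python3 - <<'E'
from workcell import manip
import cv2
print(manip.sense(), manip.grip_depth)
for n in("side","top"):
    f=manip.grab_frame(n); print(n,{k:v for k,v in f.items() if k!="pixels"})
    cv2.imwrite(f"pics/{n}0.png",f["pixels"][:,:,::-1])
E
```

```text
pics
{'clock': 0.0, 'q': array([ 1.05549263e+00,  4.94184801e-01,  1.34613225e+00, -1.63905398e-06,
        1.30247128e+00, -9.55100714e-02]), 'qd': array([ 0.00094611, -0.0008975 , -0.00021671, -0.00019006,  0.00090875,
        0.00027573]), 'joint_torque': array([-1.77410031e-03, -8.78803468e+01, -3.81856263e+01,  7.05091422e-02,
        5.31249493e-02, -2.46759225e-05]), 'tool_pos': array([0.25455185, 0.5704068 , 0.21333687]), 'orientation': array([ 3.04740391,  1.56960065, -2.08477827]), 'wrist_force': array([ 0.71593877,  0.36941579, -0.13438352]), 'moment': array([ 0.08314869,  0.02338675, -0.00839277]), 'gripper_width': 0.09099777104205278} 0.0188
side {'vfov': 43.2375426987154, 'cx': 262.34608686441516, 'cy': 193.91579833776282, 'eye': array([ 0.14446723, -0.69916007,  0.63194769]), 'orientation': array([ 1.0535775 , -0.00975131, -0.42280896])}
top {'vfov': 57.535315939466095, 'cx': 258.8643938734757, 'cy': 191.8526358384534, 'eye': array([0.41920006, 0.19082164, 1.16983833]), 'orientation': array([ 0.14144629,  0.01237117, -1.58153942])}
```

View pics/side0.png

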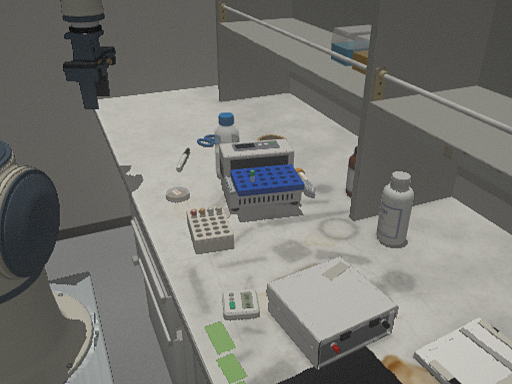

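View pics/top0.png

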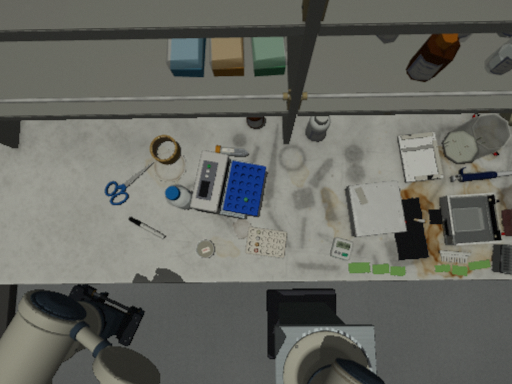

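```bash
cat > h.py <<'E'
import numpy as np,cv2
from scipy.spatial.transform import Rotation as R
from workcell import manip
class Cam:
    def __init__(s,n):
        f=manip.grab_frame(n); s.img=f["pixels"][:,:,::-1].copy(); s.eye=np.array(f["eye"]); s.Rm=R.from_euler('xyz',f["orientation"]).as_matrix()
        s.f=192/np.tan(np.radians(f["vfov"])/2); s.c=np.array([f["cx"],f["cy"]])
    def ray(s,p):
        u,v=(np.array(p,float)-s.c)/s.f
        return s.Rm@np.array([u,-v,-1.])
    def on(s,p,z):
        d=s.ray(p); return s.eye+d*(z-s.eye[2])/d[2]
    def proj(s,P):
        q=s.Rm.T@(np.array(P)-s.eye); return s.c+s.f*np.array([q[0],-q[1]])/-q[2]
    def crop(s,x0,y0,x1,y1,k,name):
        cv2.imwrite(name,cv2.resize(s.img[y0:y1,x0:x1],None,fx=k,fy=k,interpolation=cv2.INTER_CUBIC))
def tri(a,pa,b,pb):
    da,db=a.ray(pa),b.ray(pb); A=np.stack([da,-db],1); t=np.linalg.lstsq(A,b.eye-a.eye,rcond=None)[0]
    P,Q=a.eye+t[0]*da,b.eye+t[1]*db
    return (P+Q)/2,np.linalg.norm(P-Q)
E
python3 - <<'E'
from h import *
t=Cam("top"); t.crop(180,140,300,270,4,"pics/t1.png")
s=Cam("side"); s.crop(160,100,320,260,4,"pics/s1.png")
E
```

```text
(no output)
```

View pics/t1.png

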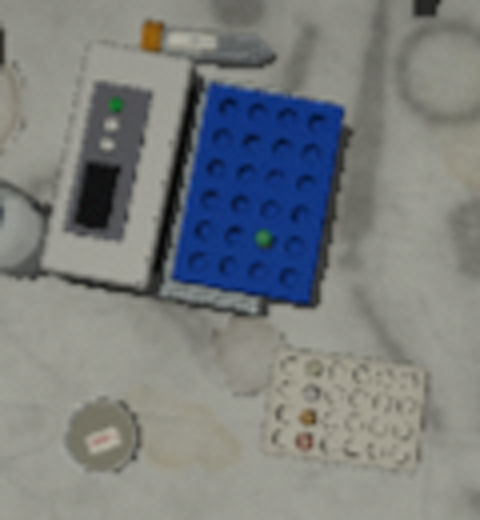

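View pics/s1.png

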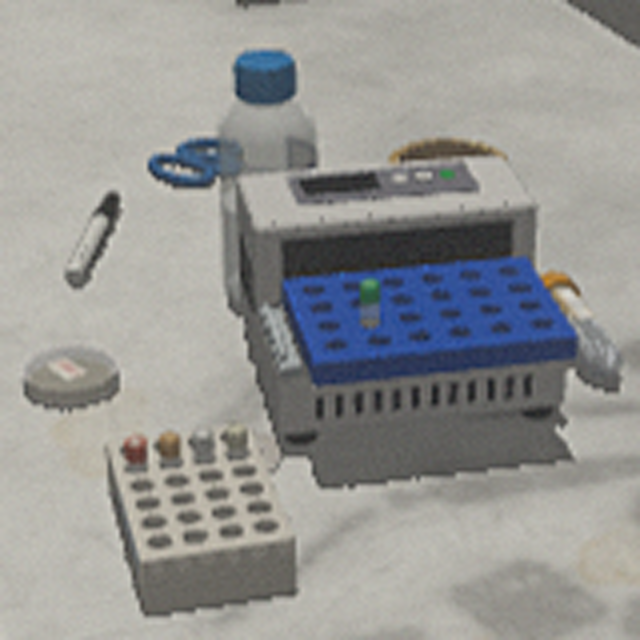

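```bash
cat > m1.py <<'E'
from h import *
t=Cam("top"); s=Cam("side")
def up(p,z,c=t): return c.on(p,z)
hsv=cv2.cvtColor(t.img,cv2.COLOR_BGR2HSV)
roi=np.zeros(hsv.shape[:2],bool); roi[150:230,210:275]=1
m=((hsv[...,0]>105)&(hsv[...,0]<128)&(hsv[...,1]>150)&roi)
m=cv2.morphologyEx(m.astype(np.uint8),cv2.MORPH_CLOSE,np.ones((5,5)))
ys,xs=np.nonzero(m); P=np.array([t.on((x,y),0.084)[:2] for x,y in zip(xs,ys)])
r=cv2.minAreaRect((P*1000).astype(np.float32)); print("rack top rect",r)
print(cv2.boxPoints(r))
g=((hsv[...,0]>45)&(hsv[...,0]<85)&(hsv[...,1]>110)&roi); ys,xs=np.nonzero(g); ct=(xs.mean(),ys.mean())
hs=cv2.cvtColor(s.img,cv2.COLOR_BGR2HSV); r2=np.zeros(hs.shape[:2],bool); r2[165:190,245:262]=1
g2=((hs[...,0]>45)&(hs[...,0]<85)&(hs[...,1]>110)&r2); ys,xs=np.nonzero(g2); cs=(xs.mean(),ys.mean())
print("green",ct,cs,len(xs),tri(t,ct,s,cs), t.on(ct,.110))
cv2.imwrite("pics/sg.png",cv2.resize((g2*255).astype(np.uint8)[150:200,230:280],None,fx=8,fy=8,interpolation=0))
cr=lambda u,v:((u+.5)/4-.5+180,(v+.5)/4-.5+140)
for u,v in[(92,42),(195,58),(152,290),(42,275)]: print("housing",t.on(cr(u,v),.115)*1000)
for u,v in[(276,347),(427,365),(416,472),(262,456)]: print("block",t.on(cr(u,v),.036)*1000)
for u,v in[(314,370),(312,394),(308,418),(304,441)]: print("blockvials top",t.on(cr(u,v),.054)*1000)
E
python3 m1.py
```

```text
rack top rect ((587.3206787109375, 247.97314453125), (108.20913696289062, 158.88125610351562), 79.20317840576172)
[[499.15112 209.7077 ]
 [655.2198  179.94499]
 [675.49023 286.2386 ]
 [519.4216  316.00128]]
green (np.float64(240.15384615384616), np.float64(194.23076923076923)) (np.float64(251.92857142857142), np.float64(172.92857142857142)) 14 (array([0.56074325, 0.26234765, 0.09511231]), np.float64(0.010355470705373444)) [0.56362667 0.25965366 0.11      ]
housing [702.63780316 375.52838434 115.        ]
housing [688.77940765 295.4425723  115.        ]
housing [509.14175397 327.73105848 115.        ]
housing [521.52574145 411.35582077 115.        ]
block [468.56567444 237.40668911  36.        ]
block [452.75740264 115.87148098  36.        ]
block [368.10546429 126.47706591  36.        ]
block [381.93415519 249.17177478  36.        ]
blockvials top [449.27913658 206.64930993  54.        ]
blockvials top [430.43345174 208.42824906  54.        ]
blockvials top [411.69409783 211.77697758  54.        ]
blockvials top [393.81964197 215.10262439  54.        ]
```

```bash
cat >> m1.py <<'E'
print(np.argwhere(g)); print(np.argwhere(g2))
E
python3 m1.py | tail -45; python3 - <<'E'
from h import *
s=Cam("side"); s.crop(215,155,315,225,8,"pics/s2.png")
t=Cam("top"); t.crop(190,145,275,225,8,"pics/t2.png")
E
```

```text
[655.19    179.78876]
 [675.49023 286.2386 ]
 [519.4216  316.00128]]
green (np.float64(238.07692307692307), np.float64(194.53846153846155)) (np.float64(251.875), np.float64(172.8125)) 16 (array([0.56165876, 0.26852716, 0.09212194]), np.float64(0.007422237805011565)) [0.56275541 0.26601699 0.11      ]
housing [702.63780316 375.52838434 115.        ]
housing [688.77940765 295.4425723  115.        ]
housing [509.14175397 327.73105848 115.        ]
housing [521.52574145 411.35582077 115.        ]
block [468.56567444 237.40668911  36.        ]
block [452.75740264 115.87148098  36.        ]
block [368.10546429 126.47706591  36.        ]
block [381.93415519 249.17177478  36.        ]
blockvials top [449.27913658 206.64930993  54.        ]
blockvials top [430.43345174 208.42824906  54.        ]
blockvials top [411.69409783 211.77697758  54.        ]
blockvials top [393.81964197 215.10262439  54.        ]
[[165 210]
 [166 210]
 [198 245]
 [198 246]
 [199 244]
 [199 245]
 [199 246]
 [199 247]
 [200 245]
 [200 246]
 [200 247]
 [201 245]
 [205 219]]
[[171 252]
 [171 254]
 [172 250]
 [172 251]
 [172 252]
 [172 253]
 [172 254]
 [173 250]
 [173 251]
 [173 252]
 [173 253]
 [174 250]
 [174 251]
 [174 252]
 [174 253]
 [175 252]]
```

View pics/s2.png

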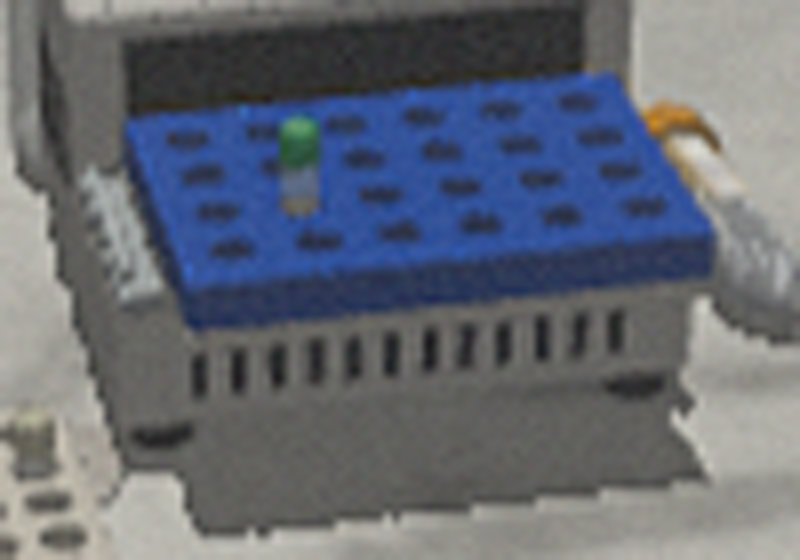

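View pics/t2.png

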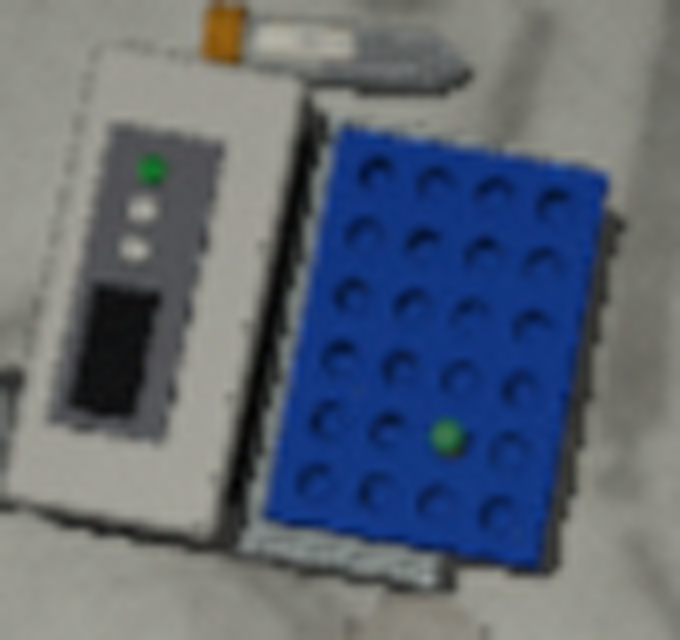

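```bash
cat > m2.py <<'E'
from h import *
t=Cam("top"); s=Cam("side")
c8=lambda u,v:((u+.5)/8-.5+190,(v+.5)/8-.5+145)
cs8=lambda u,v:((u+.5)/8-.5+215,(v+.5)/8-.5+155)
def show(n,p,z):print(n,(t.on(c8(*p),z)*1000).round(1))
print("cap",tri(t,c8(447,437),s,cs8(300,141)), t.on(c8(447,437),.110))
for n,p,z in[("hf1",(310,88),.115),("hf2",(218,538),.115),("hb1",(100,42),.115),("hb2",(4,500),.115),("r1",(342,126),.084),("r2",(608,172),.084),("r3",(546,570),.084),("r4",(265,517),.084)]: show(n,p,z)
# side view rack corners at z .084
for n,p in[("r4",(128,120)),("r1",(612,73)),("r2",(712,238)),("r3",(190,290))]: print("side",n,(s.on(cs8(*p),.084)*1000).round(1))
for n,p in[("r2",(713,275)),("r3",(193,330))]: print("side bottom",n,(s.on(cs8(*p),.060)*1000).round(1))
E
python3 m2.py
```

```text
cap (array([0.54803124, 0.24380986, 0.10775835]), np.float64(0.0008308402673194736)) [0.54815115 0.24355679 0.11      ]
hf1 [684.2 295.6 115. ]
hf2 [510.1 330.2 115. ]
hb1 [703.7 377.3 115. ]
hb2 [525.5 411.6 115. ]
r1 [676.3 285.9  84. ]
r2 [656.3 180.5  84. ]
r3 [498.8 206.7  84. ]
r4 [520.8 316.   84. ]
side r4 [522.  321.1  84. ]
side r1 [677.  291.3  84. ]
side r2 [653.4 180.5  84. ]
side r3 [499.5 212.2  84. ]
side bottom r2 [664.7 198.1  60. ]
side bottom r3 [506.9 229.3  60. ]
```

```bash
python3 - <<'E'
from h import *
s=Cam("side"); s.crop(180,200,240,256,12,"pics/s3.png")
t=Cam("top"); t.crop(240,222,292,262,14,"pics/t3.png")
E
```

```text
(no output)
```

View pics/s3.png

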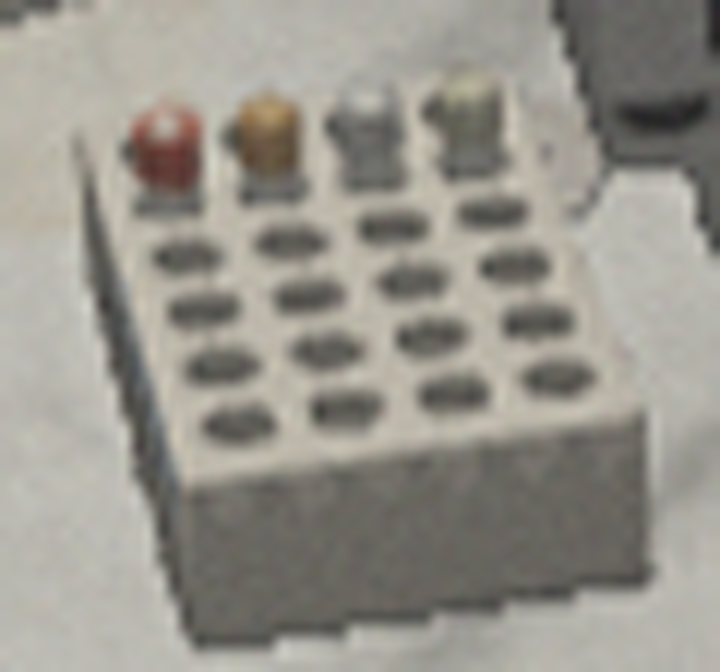

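View pics/t3.png

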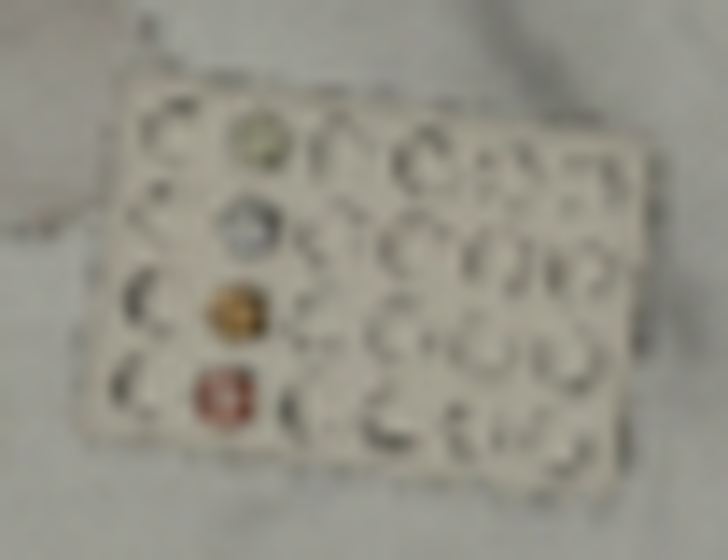

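```bash
cat > m3.py <<'E'
from h import *
t=Cam("top"); s=Cam("side")
cs=lambda u,v:((u+.5)/12-.5+180,(v+.5)/12-.5+200)
ct=lambda u,v:((u+.5)/14-.5+240,(v+.5)/14-.5+222)
side={10:[(187,257),(290,242),(393,227),(492,211)],-10:[(204,311),(309,296),(413,281),(515,266)],-29.5:[(222,367),(327,351),(431,336),(539,321)],-48:[(239,424),(346,409),(454,394),(559,378)]}
Y=[29,10,-10,-29]
L=[];W=[]
for x,l in side.items():
    for y,p in zip(Y,l): L.append((x,y)); W.append(s.on(cs(*p),.036)[:2]*1000)
def fit(L,W):
    L=np.array(L,float);W=np.array(W); lc,wc=L.mean(0),W.mean(0)
    H=(L-lc).T@(W-wc); a=np.arctan2(H[0,1]-H[1,0],H[0,0]+H[1,1]); c,s_=np.cos(a),np.sin(a); Rm=np.array([[c,-s_],[s_,c]])
    o=wc-Rm@lc; res=W-(L@Rm.T+o); sc=np.linalg.norm(W-wc)/np.linalg.norm(L-lc)
    print("origin",o.round(1),"yaw",np.degrees(a).round(2),"rms",np.sqrt((res**2).sum(1).mean()).round(2),"scale",sc.round(3)); return o,Rm
o,Rm=fit(L,W); print("free",o+Rm@[-29.5,10])
# top: block vials caps at z=.054 and block corners
L=[(29,-29),(29,-10),(29,10),(29,29)];W=[t.on(ct(*p),.054)[:2]*1000 for p in[(260,138),(250,227),(239,312),(225,396)]]
fit(L,W)
L=[(63,-43),(-63,-43),(-63,43),(63,43)];W=[t.on(ct(*p),.036)[:2]*1000 for p in[(128,72),(655,145),(618,492),(85,436)]]
o,Rm=fit(L,W); print("free",o+Rm@[-29.5,10])
E
python3 m3.py
```

```text
origin [417.2 187.6] yaw 81.82 rms 0.56 scale 1.006
free [403.06718468 159.77739879]
origin [418.3 182. ] yaw 81.67 rms 0.5 scale 0.999
origin [418.3 181.8] yaw 82.58 rms 3.21 scale 0.962
free [404.53856892 153.84210949]
```

```bash
cat >> h.py <<'E'
def pose():
    st=manip.sense(); return np.array(st["tool_pos"]),R.from_euler('xyz',st["orientation"]).as_matrix(),st
def goto(x,y,z,jaw=None):
    """report the tool-axis shift (mm) and the spin (deg) to have TCP at x,y,z mm with jaw axis at heading jaw deg (mod 180)"""
    p,M,st=pose(); d=M.T@(np.array([x,y,z])-p*1000)
    h=np.degrees(np.arctan2(M[1,2],M[0,2]))
    print("tcp",(p*1000).round(1),"jaw heading",round(h,2),"F",np.round(st["wrist_force"],1),"w",round(st["gripper_width"]*1000,1),"t",round(st["clock"],1),"q6",round(st["q"][5],2))
    if jaw is not None:
        e=(jaw-h+90)%180-90; print("spin(about tool x, down => -heading)",round(-e,2), "alt",round(-e-180*np.sign(-e),2))
    print("tool-shift now",d.round(1))
E
python3 -c "
from h import *
p,M,st=pose();print(M.round(3));goto(548.1,243.5,160,169)"
```

```text
[[ 0.    -0.913  0.408]
 [ 0.     0.408  0.913]
 [-1.    -0.     0.   ]]
tcp [254.7 570.7 213.9] jaw heading 65.95 F [ 0.3  0.1 -0.1] w 91.2 t 0.8 q6 -0.1
spin(about tool x, down => -heading) 76.95 alt -103.05
tool-shift now [  53.9 -401.3 -179.3]
```

Call:
apply_moves(deltas="0 0 0 8.55 0; 0 0 0 8.55 0; 0 0 0 8.55 0; 0 0 0 8.55 0; 0 0 0 8.55 0; 0 0 0 8.55 0; 0 0 0 8.55 0; 0 0 0 8.55 0; 0 0 0 8.55 0", squeeze=20)

```text
clock: 1.7
tool_pos: [0.2548, 0.5707, 0.2139]
orientation: [-0.657, 1.571, -0.855]
wrist_force: [0.4, 0.7, -0.9]
gripper_width: 0.0913
```

```bash
python3 -c "
from h import *
goto(548.1,243.5,170,169)"
```

```text
tcp [254.8 570.7 213.9] jaw heading -11.36 F [ 0.4  0.7 -0.9] w 91.3 t 1.7 q6 1.25
spin(about tool x, down => -heading) -0.36 alt 179.64
tool-shift now [  43.9 -263.   352. ]
```

Call:
apply_moves(deltas="0 -18.8 25.1 0 0; 0 -18.8 25.1 0 0; 0 -18.8 25.1 0 0; 0 -18.8 25.1 0 0; 0 -18.8 25.1 0 0; 0 -18.8 25.1 0 0; 0 -18.8 25.1 0 0; 0 -18.8 25.1 0 0; 0 -18.8 25.1 0 0; 0 -18.8 25.1 0 0; 0 -18.8 25.1 0 0; 0 -18.8 25.1 0 0; 0 -18.8 25.1 0 0; 0 -18.6 25.7 0 0.5; 20 0 0 0 0.5; 24 0 0 0 0.5; 0 0 0 0 0.5")

```text
clock: 3.4
tool_pos: [0.5486, 0.2446, 0.1674]
orientation: [-2.639, 1.566, -2.832]
wrist_force: [-0.0, -0.6, 0.2]
gripper_width: 0.062
```

```bash
python3 -c "
from h import *
goto(548.1,243.5,170,169)
t=Cam('top'); s=Cam('side'); s.crop(205,100,325,225,6,'pics/s4.png'); t.crop(190,145,275,225,8,'pics/t4.png')
p,M,_=pose()
for c in(t,s): print(c.proj(p), c.proj(p+M[:,2]*.0225),c.proj(p-M[:,2]*.0225))
"
```

```text
tcp [548.6 244.6 167.4] jaw heading -11.03 F [-0.  -0.6  0.2] w 62.0 t 3.4 q6 0.51
spin(about tool x, down => -heading) -0.03 alt 179.97
tool-shift now [-2.6 -1.2 -0.3]
[243.71993686 196.04471141] [245.16713844 188.45557981] [242.26386837 203.68034113]
[252.72422205 147.64913143] [262.18531041 146.82567006] [243.1854314  148.47935574]
```

View pics/s4.png

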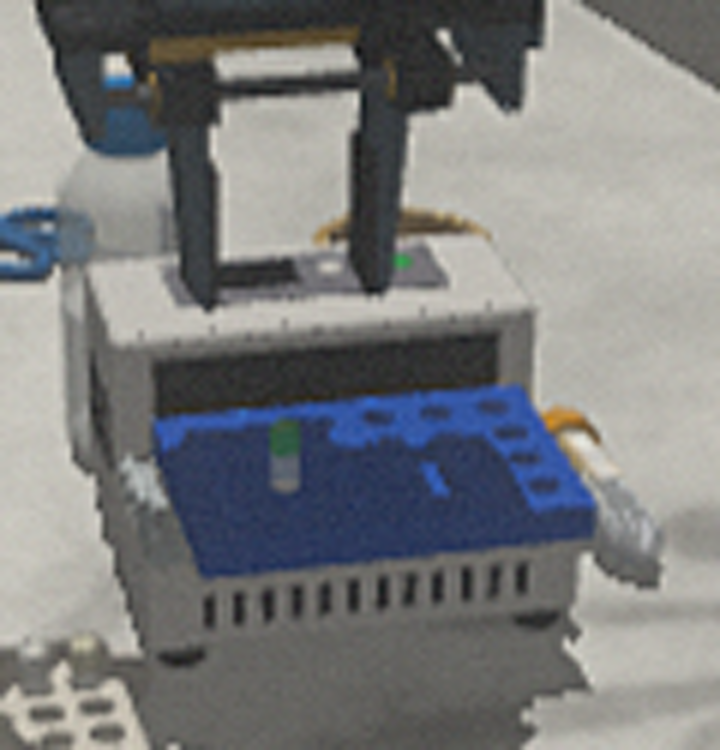

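View pics/t4.png

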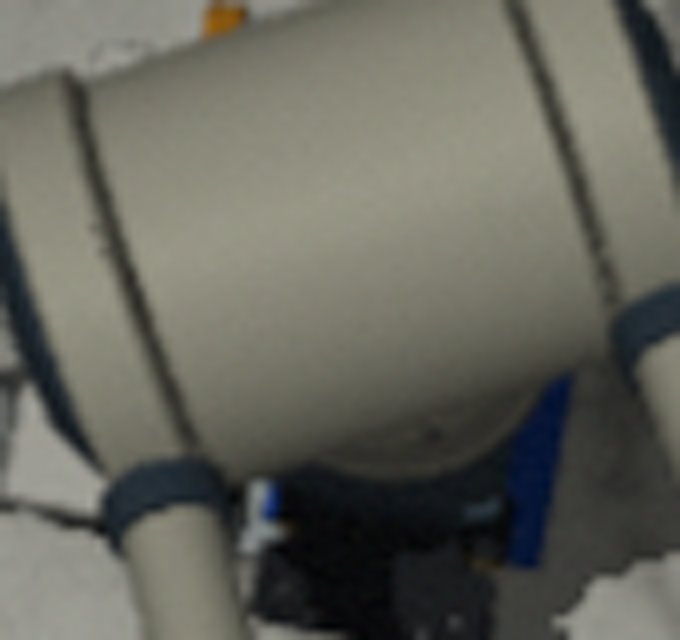

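```bash
python3 -c "
from h import *
s=Cam('side'); p,M,st=pose(); s.crop(225,130,285,165,13,'pics/s5.png')
w=st['gripper_width']/2
for n,dy,dz in[('Rin near',-.016,w),('Rout near',-.016,w+.0135),('Lin near',-.016,-w),('Lout near',-.016,-w-.0135),('Lin far',.016,-w)]:
  u=s.proj(p+M[:,1]*dy+M[:,2]*dz); print(n,u.round(1),((u-[225,130]+.5)*13-.5).round())
"
```

```text
Rin near [265.  149.2] [526. 256.]
Rout near [270.7 148.7] [600. 249.]
Lin near [243.6 151.1] [248. 280.]
Lout near [237.8 151.6] [172. 287.]
Lin far [240.9 145.5] [213. 208.]
```

View pics/s5.png

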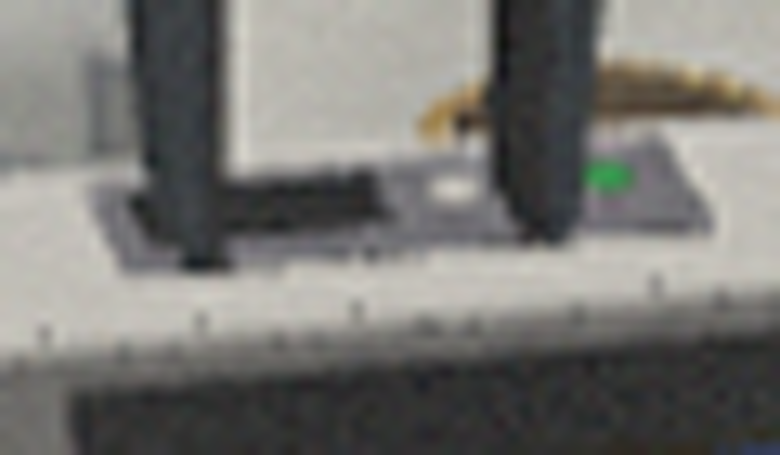

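Call:
apply_moves(deltas="15 -1.2 -0.3 0 0.5; 20 0 0 0 0.5; 20 0 0 0 0.5; 14 0 0 0 0.5; 4 0 0 0 0.5; 0 0 0 0 0.5; 0 0 0 0 0.5")

```text
clock: 4.25
tool_pos: [0.5502, 0.2446, 0.0981]
orientation: [0.514, 1.569, 0.322]
wrist_force: [0.9, 0.6, 0.4]
gripper_width: 0.0456
```

```bash
python3 -c "
from h import *
goto(548.1,243.5,94,169)"
```

```text
tcp [550.2 244.6  98.1] jaw heading -10.99 F [0.9 0.6 0.4] w 45.6 t 4.2 q6 0.51
spin(about tool x, down => -heading) 0.01 alt -179.99
tool-shift now [ 4.1 -1.5 -1.9]
```

Call:
apply_moves(deltas="3.5 -1.5 -1.9 0 0.5; 0 0 0 0 0.5; 0 0 0 0 1; 0 0 0 0 1; 0 0 0 0 1; 0 0 0 0 1; 0 0 0 0 1", squeeze=10)

```text
clock: 4.95
tool_pos: [0.5474, 0.2432, 0.0934]
orientation: [0.198, 1.571, 0.006]
wrist_force: [1.0, 0.2, -0.1]
gripper_width: 0.0123
```

```bash
python3 -c "
from h import *
goto(548.1,243.5,94,169)
s=Cam('side'); s.crop(205,110,305,225,6,'pics/s6.png')"
```

```text
tcp [547.4 243.2  93.4] jaw heading -11.0 F [ 1.   0.2 -0.1] w 12.3 t 5.0 q6 0.51
spin(about tool x, down => -heading) 0.0 alt -180.0
tool-shift now [-0.6  0.4  0.6]
```

View pics/s6.png

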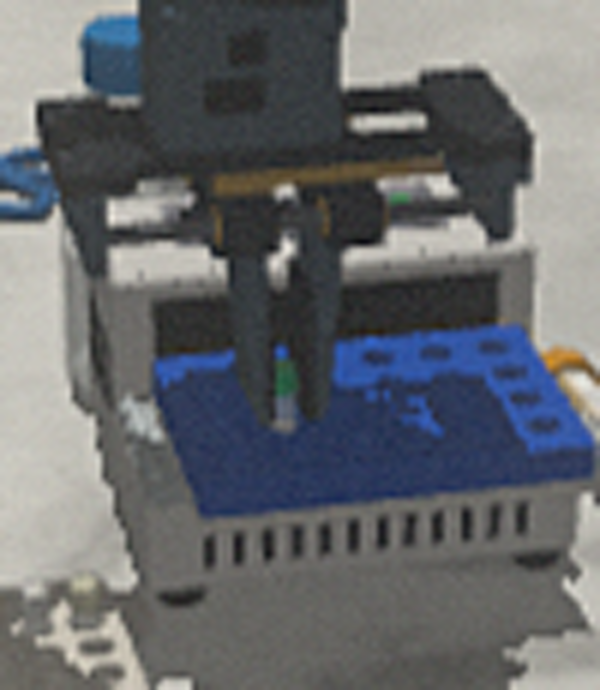

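Call:
apply_moves(deltas="-8 0 0 0 1; -16 0 0 0 1; -20 0 0 0 1; -16 0 0 0 1; 0 0 0 0 1", squeeze=10)

```text
clock: 5.5
tool_pos: [0.5486, 0.2436, 0.156]
orientation: [0.508, 1.567, 0.316]
wrist_force: [-0.6, -0.2, -1.0]
gripper_width: 0.012
```

```bash
python3 -c "
from h import *
goto(403.9,153.8,110,169)"
```

```text
tcp [548.6 243.6 156. ] jaw heading -11.0 F [-0.6 -0.2 -1. ] w 12.0 t 5.5 q6 0.51
spin(about tool x, down => -heading) 0.0 alt -180.0
tool-shift now [  45.4 -115.8 -125.1]
```

Call:
apply_moves(deltas="0 -8 -9 0 1; 0 -14 -15 0 1; 0 -18 -19.5 0 1; 0 -18 -19.5 0 1; 0 -18 -19.5 0 1; 0 -18 -19.5 0 1; 0 -14 -15 0 1; 10 -7.8 -8.1 0 1; 20 0 0 0 1; 15 0 0 0 1; 0 0 0 0 1; 0 0 0 0 1; 0 0 0 0 1; 0 0 0 0 1")

```text
clock: 6.9
tool_pos: [0.4029, 0.1535, 0.109]
orientation: [0.409, 1.57, 0.217]
wrist_force: [0.0, 0.2, 0.2]
gripper_width: 0.0119
```

```bash
python3 -c "
from h import *
goto(403.9,153.8,80,169)
p,M,st=pose();print(M[:,0].round(4))
s=Cam('side'); s.crop(165,170,265,256,8,'pics/s7.png')
t=Cam('top'); t.crop(230,200,300,262,10,'pics/t7.png')
print(s.proj(p),s.proj(p-[0,0,.0254]))"
```

```text
tcp [402.9 153.5 109. ] jaw heading -11.0 F [0.  0.2 0.2] w 11.9 t 6.9 q6 0.42
spin(about tool x, down => -heading) 0.0 alt -180.0
tool-shift now [29.   0.5  0.9]
[ 1.e-03  2.e-04 -1.e+00]
[206.01450449 201.77764913] [206.58013906 211.98066074]
```

View pics/s7.png

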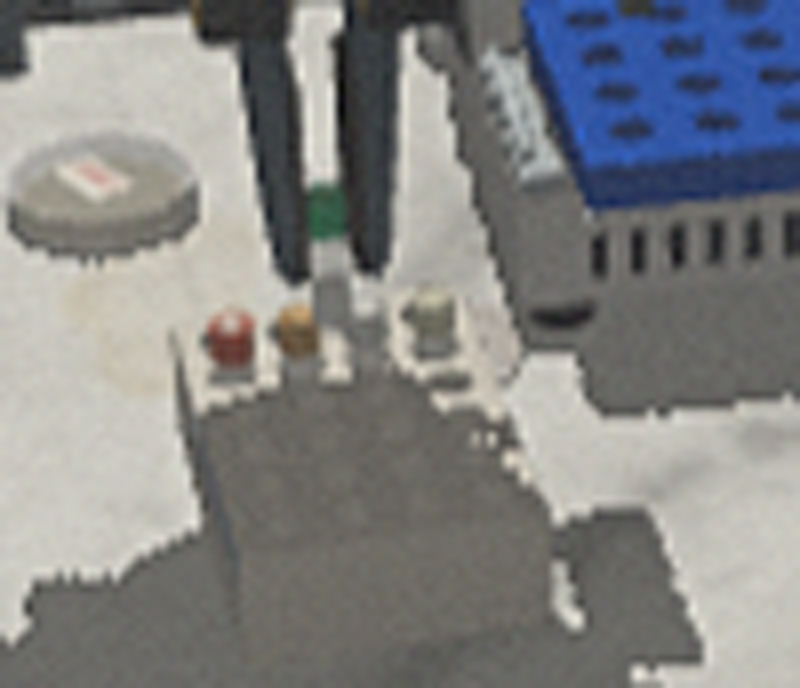

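View pics/t7.png

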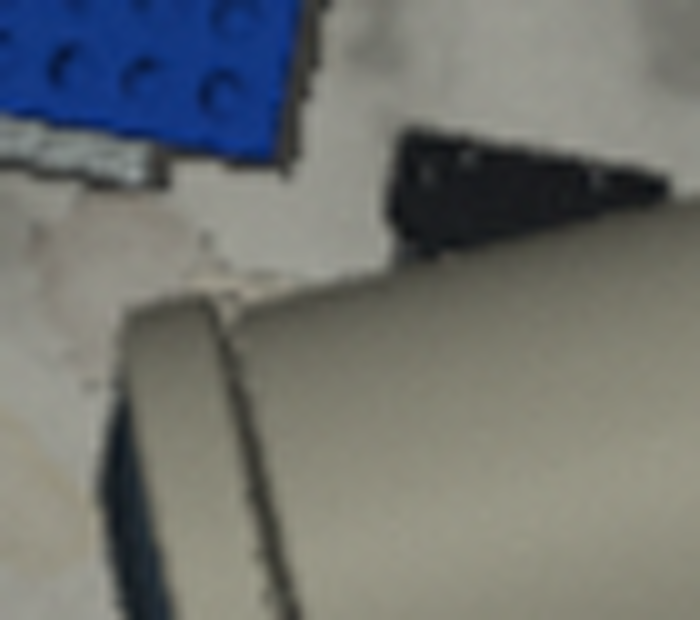

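```bash
python3 -c "
from h import *
s=Cam('side');p,M,st=pose()
a=s.proj([p[0],p[1],.036]);print(a, s.on(a+[0,0],.036))
for b in([0,-1.1],[-.4,-1.1]): print((s.on(np.array([206.8,228.8])-b,.036)*1000).round(1))
for b in([0,-1.1],[-.4,-1.1]): print('meas vial',s.on(np.array([206.3,210.5])-b,p[2]-.0254))
"
```

```text
[207.5358089  230.48166175] [0.40270121 0.15343215 0.036     ]
[402.  156.2  36. ]
[402.8 155.9  36. ]
meas vial [0.40293121 0.15556845 0.0833624 ]
meas vial [0.40371847 0.15522905 0.0833624 ]
```

Call:
apply_moves(deltas="15 0.5 0 0 1; 15 0 0 0 1; 10 0 0 0 1; 0 0 0 0 1; 0 0 0 0 1", squeeze=6)

```text
clock: 7.55
tool_pos: [0.4026, 0.1539, 0.0686]
orientation: [-2.733, 1.57, -2.925]
wrist_force: [0.0, 0.4, 0.4]
gripper_width: 0.0121
```

```bash
python3 -c "
from h import *
goto(403,154,62,169)
s=Cam('side'); s.crop(180,190,240,246,12,'pics/s8.png')"
```

```text
tcp [402.6 153.9  68.6] jaw heading -11.0 F [0.  0.4 0.4] w 12.1 t 7.5 q6 0.42
spin(about tool x, down => -heading) -0.0 alt 180.0
tool-shift now [6.6 0.2 0.4]
```

View pics/s8.png

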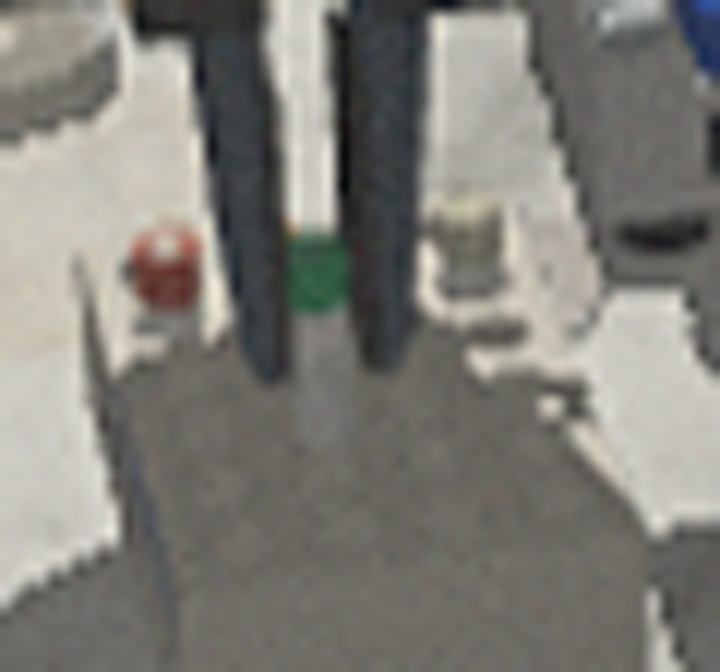

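```bash
python3 -c "
from h import *
s=Cam('side'); c=s.img[205:245,190:230]
l=cv2.createCLAHE(8,(2,2)).apply(cv2.cvtColor(c,cv2.COLOR_BGR2GRAY))
g=cv2.cvtColor(c,cv2.COLOR_BGR2GRAY).astype(float); g=np.clip((g-70)*4.5,0,255).astype(np.uint8)
cv2.imwrite('pics/s9.png',cv2.resize(g,None,fx=15,fy=15,interpolation=cv2.INTER_CUBIC))
p,M,st=pose()
for d in(.0254,): 
  for b in ([0,0],[-16,0]): pass
for n,P in (('bot',p-[0,0,.0254]),('botnear',p-[0,0,.0254]-[.0024,.0053,0]),('mouth',[p[0],p[1],.036])):
  u=s.proj(P)+[-.2,-1.1]; print(n,((u-[190,205]+.5)*15-.5).round())
print('pocket seen',((np.array([206.8,228.8])-[190,205]+.5)*15-.5).round())
"
```

```text
bot [265. 328.]
botnear [261. 350.]
mouth [267. 371.]
pocket seen [259. 364.]
```

View pics/s9.png

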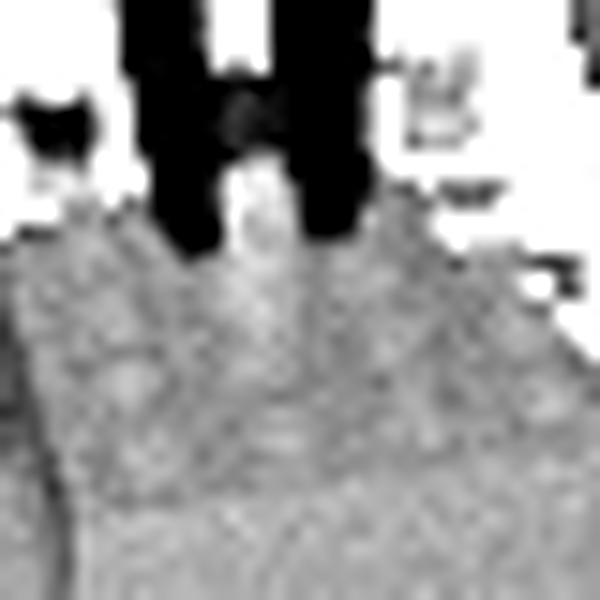

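Call:
apply_moves(deltas="3 1.2 0.4 0 1; 3 0 0 0 1; 2 0 0 0 1; 2 0 0 0 1; 0 0 0 0 1; 0 0 0 0 1")

```text
clock: 8.25
tool_pos: [0.4032, 0.1549, 0.0584]
orientation: [-2.604, 1.571, -2.796]
wrist_force: [1.1, 0.2, -0.2]
gripper_width: 0.0125
```

```bash
python3 -c "
from h import *
goto(403.2,155,56,169)"
```

```text
tcp [403.2 154.9  58.4] jaw heading -11.01 F [ 1.1  0.2 -0.2] w 12.5 t 8.2 q6 0.42
spin(about tool x, down => -heading) -0.01 alt 179.99
tool-shift now [2.4 0.1 0. ]
```

Call:
apply_moves(deltas="3 0 0 0 1; 3 0 0 0 1; 3 0 0 0 1; 0 0 0 0 1")

```text
clock: 8.65
tool_pos: [0.403, 0.1549, 0.049]
orientation: [-2.732, 1.57, -2.924]
wrist_force: [-0.2, -0.3, 0.3]
gripper_width: 0.0125
```

```bash
python3 -c "
from h import *
goto(403.2,155,38,169)
s=Cam('side'); s.crop(180,190,240,246,12,'pics/s10.png')"
```

```text
tcp [403.  154.9  49. ] jaw heading -11.0 F [-0.2 -0.3  0.3] w 12.5 t 8.7 q6 0.42
spin(about tool x, down => -heading) -0.0 alt 180.0
tool-shift now [11.   0.1  0.2]
```

View pics/s10.png

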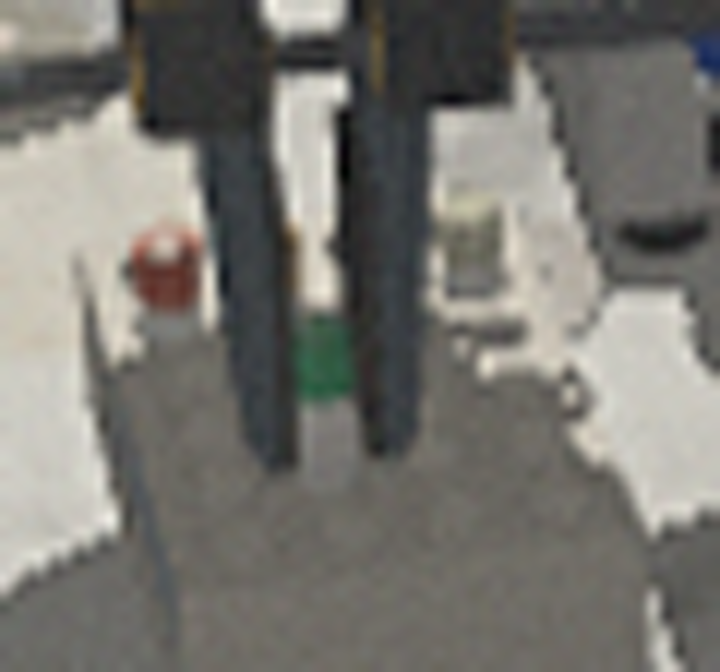

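Call:
apply_moves(deltas="3 0 0 0 1; 3 0 0 0 1; 3 0 0 0 1; 1.5 0 0 0 1; 0 0 0 0 1; 0 0 0 0 1")

```text
clock: 9.3
tool_pos: [0.4032, 0.1549, 0.0389]
orientation: [-2.682, 1.571, -2.874]
wrist_force: [-0.3, -0.4, -0.3]
gripper_width: 0.0125
```

```bash
python3 -c "
from h import *
goto(403.2,155,38,169)"
```

```text
tcp [403.2 154.9  38.9] jaw heading -11.0 F [-0.3 -0.4 -0.3] w 12.5 t 9.3 q6 0.42
spin(about tool x, down => -heading) -0.0 alt 180.0
tool-shift now [ 0.9  0.1 -0. ]
```

Release slightly, then rise.

Call:
apply_moves(deltas="0.8 0 0 0 1; 0 0 0 0 1; 0 0 0 0 0.7; 0 0 0 0 0.7; 0 0 0 0 0.7; 0 0 0 0 0.7")

```text
clock: 9.9
tool_pos: [0.4032, 0.155, 0.0381]
orientation: [0.403, 1.571, 0.211]
wrist_force: [0.4, -0.7, -0.2]
gripper_width: 0.0273
```

```bash
python3 -c "
from h import *
goto(403.2,155,38,169)
s=Cam('side'); s.crop(180,190,240,246,12,'pics/s11.png')"
```

```text
tcp [403.2 155.   38.1] jaw heading -11.0 F [ 0.4 -0.7 -0.2] w 27.3 t 9.9 q6 0.42
spin(about tool x, down => -heading) -0.0 alt 180.0
tool-shift now [ 0.1  0.  -0. ]
```

View pics/s11.png

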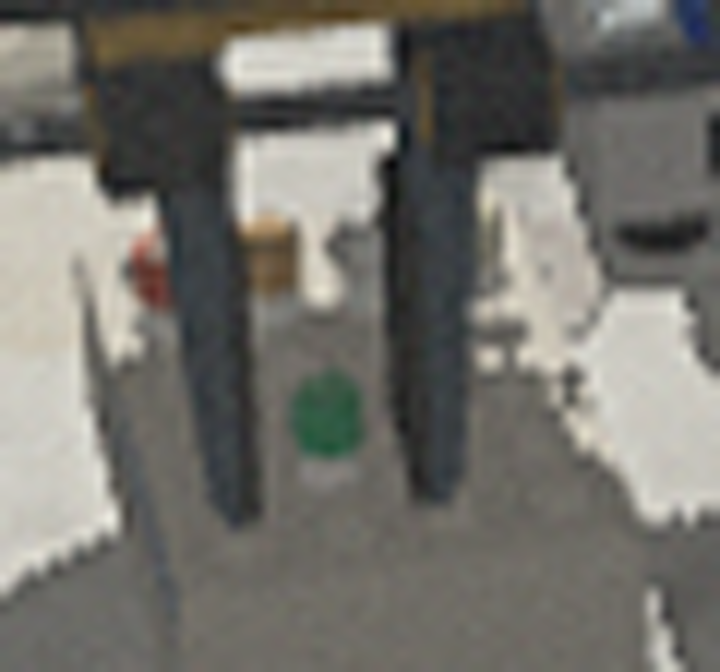

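Call:
apply_moves(deltas="-10 0 0 0 0.7; -20 0 0 0 0.6; -25 0 0 0 0.3; -25 0 0 0 0; 0 3 20 0 0; 0 3 25 0 0; 0 5 25 0 0; 0 5 25 0 0; 0 5 25 0 0; 0 5 25 0 0; 0 5 20 0 0; 0 0 0 0 0; 0 0 0 0 0")

```text
clock: 11.25
tool_pos: [0.5707, 0.1538, 0.1184]
orientation: [-2.82, 1.57, -3.012]
wrist_force: [-0.5, -0.5, 0.1]
gripper_width: 0.0911
```

```bash
python3 -c "
from h import *
goto(571,163.6,45,169)
t=Cam('top'); t.crop(235,220,295,264,12,'pics/t12.png'); s=Cam('side'); s.crop(160,100,320,260,4,'pics/s12.png')"
```

```text
tcp [570.7 153.8 118.4] jaw heading -11.01 F [-0.5 -0.5  0.1] w 91.1 t 11.2 q6 0.35
spin(about tool x, down => -heading) -0.01 alt 179.99
tool-shift now [73.4  9.7 -1.6]
```

View pics/s12.png

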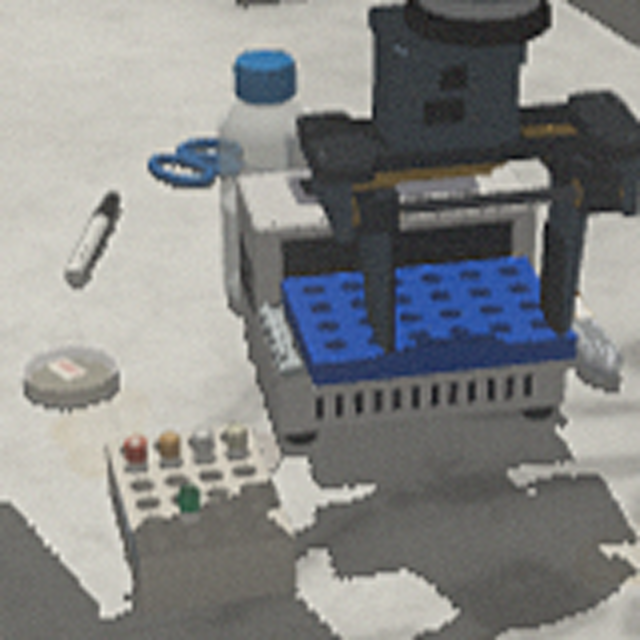

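Call:
apply_moves(deltas="20 0 -1.6 0 0; 20 0 0 0 0; 20 0 0 0 0; 13 0 0 0 0; 0 6 0 0 0; 0 4 0 0 0; 0 3 0 0 0; 0 3 0 0 0; 0 3 0 0 0; 0 0 0 0 0")

```text
clock: 12.35
tool_pos: [0.5734, 0.1733, 0.0455]
orientation: [0.421, 1.57, 0.229]
wrist_force: [0.5, 0.3, 1.2]
gripper_width: 0.0911
```

```bash
python3 -c "
from h import *
goto(573,174,45,169)
s=Cam('side'); s.crop(200,130,320,230,6,'pics/s13.png')"
```

```text
tcp [573.4 173.3  45.5] jaw heading -10.98 F [0.5 0.3 1.2] w 91.1 t 12.3 q6 0.39
spin(about tool x, down => -heading) 0.02 alt -179.98
tool-shift now [ 0.5  0.6 -0.5]
```

View pics/s13.png

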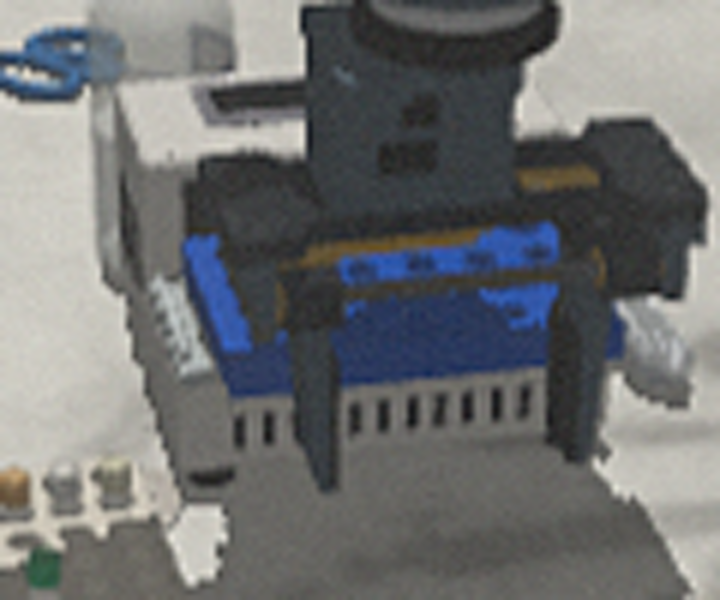

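Call:
apply_moves(deltas="0 3 0 0 0; 0 3 0 0 0; 0 2 0 0 0; 0 2 0 0 0; 0 0 0 0 0")

```text
clock: 12.9
tool_pos: [0.5751, 0.1829, 0.0451]
orientation: [0.812, 1.571, 0.62]
wrist_force: [0.5, 0.1, -0.2]
gripper_width: 0.0913
```

```bash
python3 -c "
from h import *
goto(573,174,45,169)"
```

```text
tcp [575.1 182.9  45.1] jaw heading -10.99 F [ 0.5  0.1 -0.2] w 91.3 t 12.9 q6 0.4
spin(about tool x, down => -heading) 0.01 alt -179.99
tool-shift now [ 0.1 -9.2 -0.4]
```

Call:
apply_moves(deltas="0 2 0 0 0; 0 2 0 0 0; 0 2 0 0 0; 0 0 0 0 0")

```text
clock: 13.3
tool_pos: [0.576, 0.1886, 0.0451]
orientation: [-2.358, 1.57, -2.55]
wrist_force: [-0.2, -1.9, 0.8]
gripper_width: 0.091
```

Call:
apply_moves(deltas="0 2 0 0 0; 0 2 0 0 0; 0 0 0 0 0")

```text
clock: 13.6
tool_pos: [0.5757, 0.1891, 0.0452]
orientation: [-1.962, 1.565, -2.155]
wrist_force: [-6.2, -34.8, 12.6]
gripper_width: 0.0913
```

Call:
apply_moves(deltas="0 2 0 0 0; 0 2 0 0 0; 0 0 0 0 0")

```text
clock: 13.9
tool_pos: [0.5755, 0.1893, 0.0452]
orientation: [-1.901, 1.56, -2.095]
wrist_force: [-13.4, -67.5, 24.2]
gripper_width: 0.0913
```

```bash
python3 -c "
from h import *
goto(573,174,45,169)
s=Cam('side'); s.crop(200,130,320,230,6,'pics/s14.png')"
```

```text
tcp [575.5 189.3  45.2] jaw heading -11.12 F [-13.4 -67.5  24.2] w 91.3 t 13.9 q6 0.42
spin(about tool x, down => -heading) -0.12 alt 179.88
tool-shift now [  0.4 -15.5   0.5]
```

View pics/s14.png

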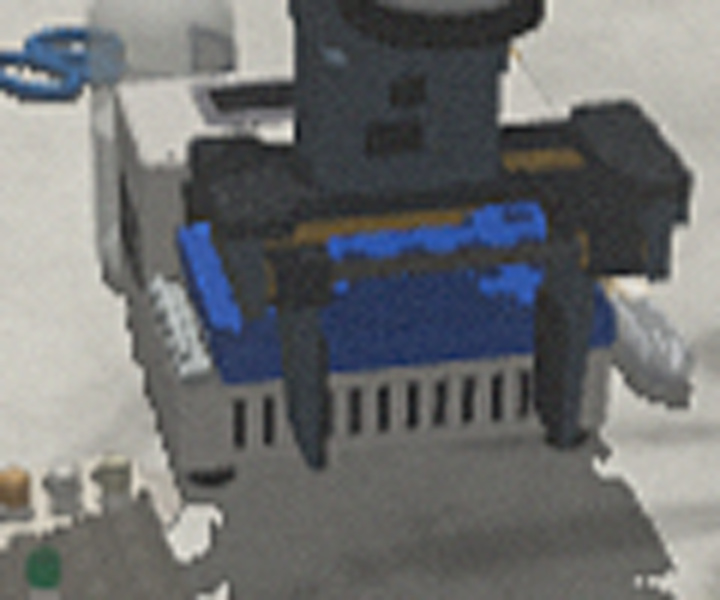

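Call:
apply_moves(deltas="0 -5 0 0 0; 0 0 0 0 0; -2 -0.4 0 0 0; -2 -0.3 0 0 0; -2 -0.3 0 0 0; 0 0 0 0 0")

```text
clock: 14.55
tool_pos: [0.5757, 0.1885, 0.0507]
orientation: [-2.099, 1.567, -2.292]
wrist_force: [-0.3, -18.9, -3.8]
gripper_width: 0.091
```

```bash
python3 -c "
from h import *
goto(573,174,45,169)
s=Cam('side'); s.crop(200,130,320,230,6,'pics/s15.png')"
```

```text
tcp [575.7 188.5  50.7] jaw heading -11.06 F [ -0.3 -18.9  -3.8] w 91.0 t 14.6 q6 0.41
spin(about tool x, down => -heading) -0.06 alt 179.94
tool-shift now [  5.7 -14.7   0.1]
```

View pics/s15.png

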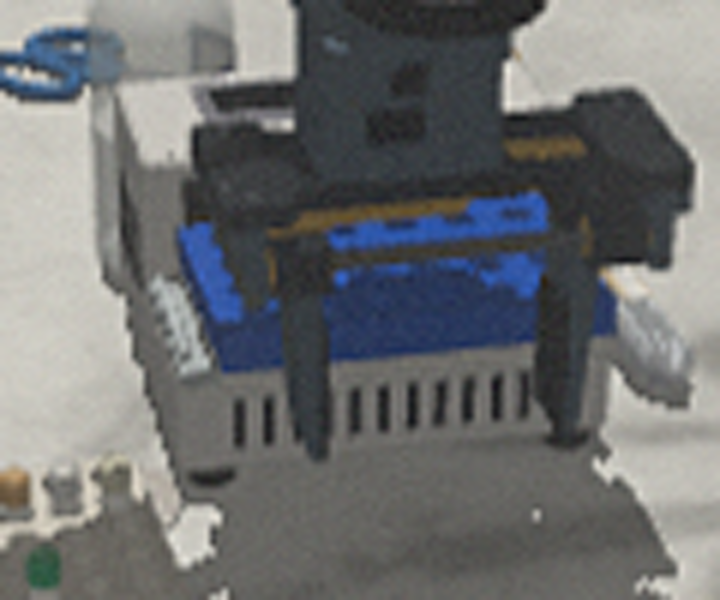

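Call:
apply_moves(deltas="-3 -0.4 0 0 0; -3 -0.3 0 0 0; -3 -0.2 0 0 0; -3 -0.1 0 0 0; -3 0 0 0 0; 0 0 0 0 0")

```text
clock: 15.2
tool_pos: [0.5755, 0.1875, 0.0659]
orientation: [-2.04, 1.567, -2.232]
wrist_force: [-1.5, -19.1, -1.5]
gripper_width: 0.0913
```

```bash
python3 -c "
from h import *
goto(573,174,45,169)
s=Cam('side'); s.crop(200,130,320,230,6,'pics/s16.png')"
```

```text
tcp [575.5 187.5  65.9] jaw heading -11.03 F [ -1.5 -19.1  -1.5] w 91.3 t 15.2 q6 0.41
spin(about tool x, down => -heading) -0.03 alt 179.97
tool-shift now [ 20.9 -13.7   0.2]
```

View pics/s16.png

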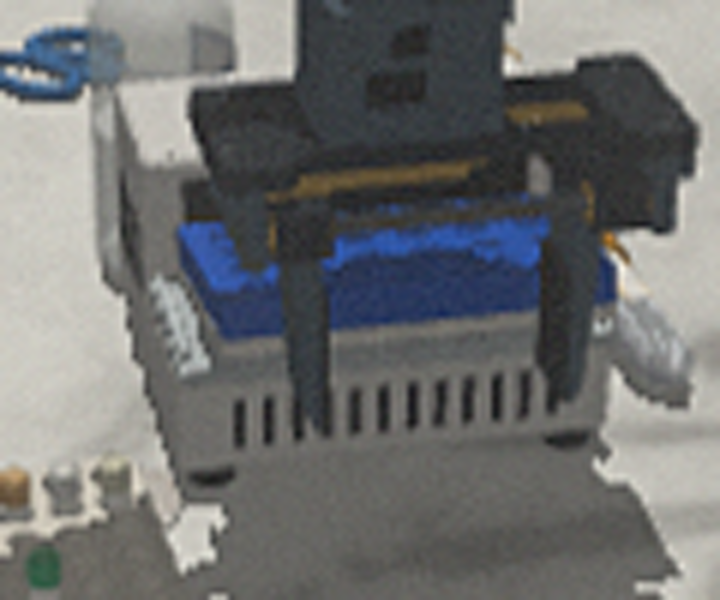

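Call:
apply_moves(deltas="-4 0 0 0 0; -4 0 0 0 0; -4.5 0.4 0 0 0; -4.5 0.5 0 0 0; -4.5 0.8 0 0 0; -4.5 0.9 0 0 0; -4.2 1.2 0 0 0; -4.2 1.4 0 0 0; 0 0 0 0 0")

```text
clock: 16.15
tool_pos: [0.5766, 0.1926, 0.1008]
orientation: [-1.885, 1.567, -2.077]
wrist_force: [-4.2, -20.9, 4.7]
gripper_width: 0.0913
```

```bash
python3 -c "
from h import *
goto(573,174,45,169)
s=Cam('side'); s.crop(200,130,320,230,6,'pics/s17.png')"
```

```text
tcp [576.6 192.6 100.8] jaw heading -11.02 F [ -4.2 -20.9   4.7] w 91.3 t 16.1 q6 0.42
spin(about tool x, down => -heading) -0.02 alt 179.98
tool-shift now [ 55.8 -18.8   0.1]
```

View pics/s17.png

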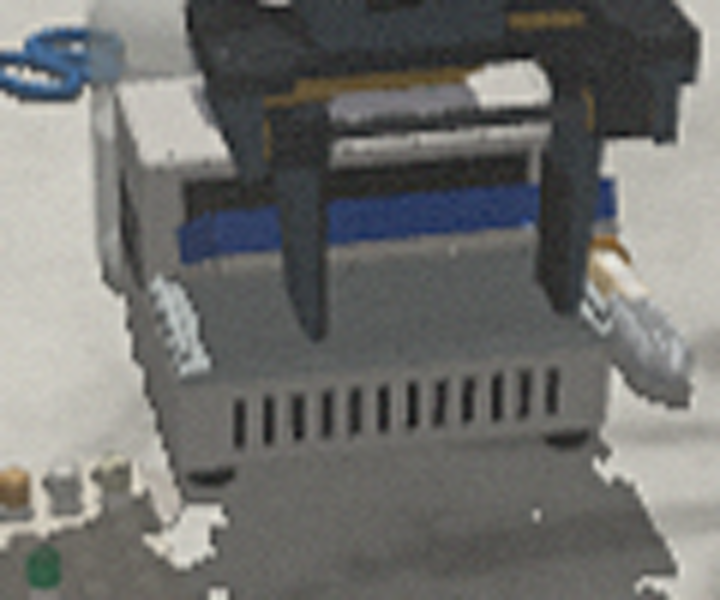

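Call:
apply_moves(deltas="-4.2 1.6 0 0 0; -4 1.8 0 0 0; -3.8 2 0 0 0; -3.7 2.2 0 0 0; -3.6 2.4 0 0 0; -3.5 2.6 0 0 0; -3.3 2.7 0 0 0; -3.2 2.9 0 0 0; 0 0 0 0 0")

```text
clock: 17.1
tool_pos: [0.5812, 0.2123, 0.1305]
orientation: [-0.21, 1.57, -0.402]
wrist_force: [-1.4, -4.4, 2.7]
gripper_width: 0.0907
```

```bash
python3 -c "
from h import *
goto(573,174,45,169)
s=Cam('side'); s.crop(200,130,320,230,6,'pics/s18.png')"
```

```text
tcp [581.2 212.3 130.5] jaw heading -11.01 F [-1.4 -4.4  2.7] w 90.7 t 17.1 q6 0.45
spin(about tool x, down => -heading) -0.01 alt 179.99
tool-shift now [ 85.6 -39.1  -0.8]
```

View pics/s18.png

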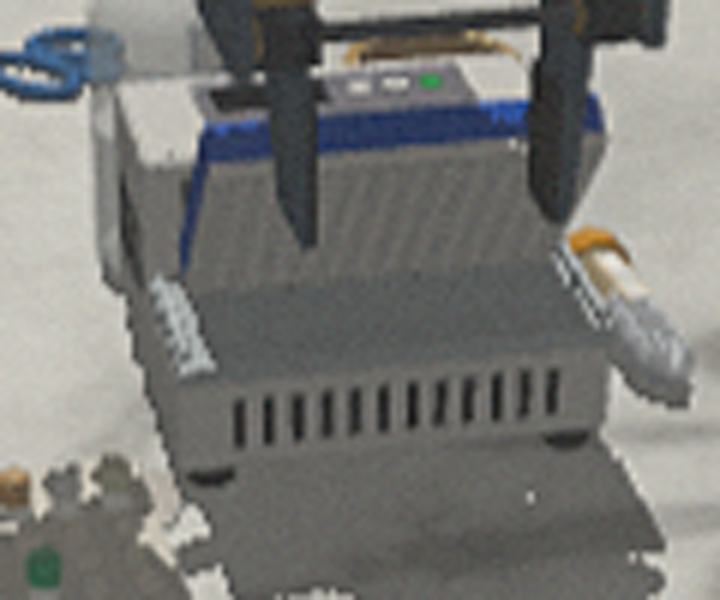

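Call:
apply_moves(deltas="-3 3.2 0 0 0; -2.8 3.3 0 0 0; -2.7 3.4 0 0 0; -2.5 3.5 0 0 0; -2.2 3.8 0 0 0; -2 3.9 0 0 0; -2 4 0 0 0; -1.8 4 0 0 0; 0 0 0 0 0")

```text
clock: 18.05
tool_pos: [0.5866, 0.2417, 0.149]
orientation: [0.876, 1.57, 0.684]
wrist_force: [-0.1, -0.5, -0.1]
gripper_width: 0.0912
```

```bash
python3 -c "
from h import *
goto(573,174,45,169)
s=Cam('side'); s.crop(200,130,320,230,6,'pics/s19.png')"
```

```text
tcp [586.6 241.7 149. ] jaw heading -10.98 F [-0.1 -0.5 -0.1] w 91.2 t 18.1 q6 0.49
spin(about tool x, down => -heading) 0.02 alt -179.98
tool-shift now [104.  -69.1  -0.5]
```

View pics/s19.png

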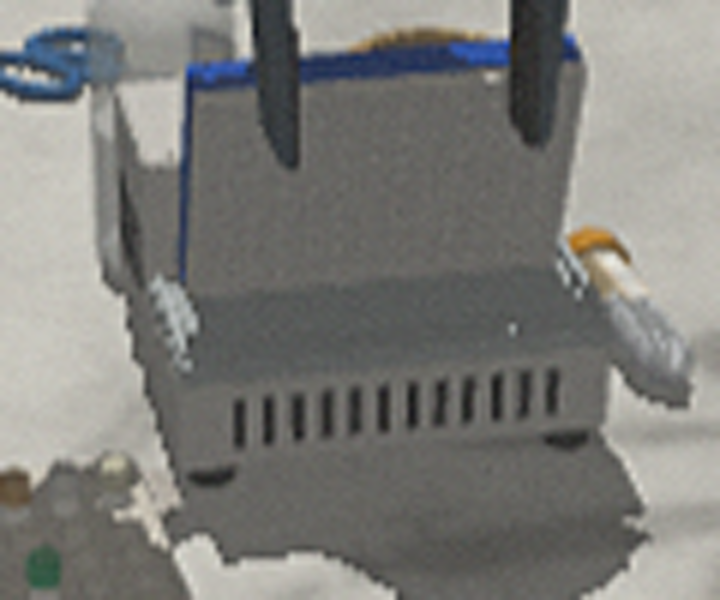

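Call:
apply_moves(deltas="-1.4 3.5 0 0 0; -1.2 3.5 0 0 0; -1 3.5 0 0 0; -0.8 3.5 0 0 0; -0.5 3.5 0 0 0; 0 3 0 0 0; 0 3 0 0 0; 0 2 0 0 0; 0 0 0 0 0")

```text
clock: 19.0
tool_pos: [0.5913, 0.2664, 0.1537]
orientation: [2.385, 1.571, 2.193]
wrist_force: [0.6, 0.0, -0.9]
gripper_width: 0.0909
```

```bash
python3 -c "
from h import *
goto(573,174,45,169)
s=Cam('side'); s.crop(200,130,320,230,6,'pics/s20.png')"
```

```text
tcp [591.3 266.4 153.7] jaw heading -10.99 F [ 0.6  0.  -0.9] w 90.9 t 19.0 q6 0.52
spin(about tool x, down => -heading) 0.01 alt -179.99
tool-shift now [108.6 -94.2  -0.3]
```

View pics/s20.png

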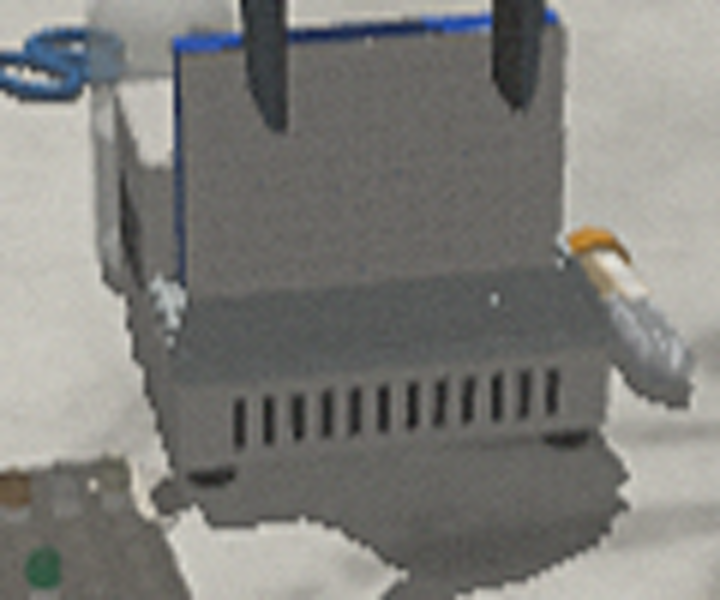

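Call:
apply_moves(deltas="0 2 0 0 0; 0 2 0 0 0; 0 2 0 0 0; 0 1 0 0 0; 0 0 0 0 0")

```text
clock: 19.55
tool_pos: [0.5926, 0.2731, 0.1537]
orientation: [-1.561, 1.571, -1.752]
wrist_force: [0.3, 0.5, 0.7]
gripper_width: 0.0912
```

```bash
python3 -c "
from h import *
goto(573,174,45,169)"
```

```text
tcp [592.6 273.1 153.7] jaw heading -10.99 F [0.3 0.5 0.7] w 91.2 t 19.6 q6 0.53
spin(about tool x, down => -heading) 0.01 alt -179.99
tool-shift now [ 108.7 -101.    -0.4]
```

Call:
apply_moves(deltas="0 -5 0 0 0; -10 -10 0 0 0; -20 -5 0 0 0; -20 0 0 0 0; 0 0 0 8.5 0; 0 0 0 8.5 0; 0 0 0 8.5 0; 0 0 0 8.5 0.2; 0 0 0 8.5 0.2; 0 0 0 8.5 0.3; 0 0 0 8.5 0.3; 0 0 0 8.5 0.3; 0 0 0 8.5 0.3; 0 0 0 8.5 0.3; 0 0 0 5 0.3; 0 0 0 0 0.3")

```text
clock: 21.15
tool_pos: [0.5888, 0.2526, 0.2045]
orientation: [1.777, 1.57, 0.012]
wrist_force: [0.2, 0.1, 0.0]
gripper_width: 0.064
```

```bash
python3 -c "
from h import *
goto(590,290,200,79)
s=Cam('side'); s.crop(190,110,320,230,6,'pics/s21.png')
t=Cam('top'); t.crop(190,145,275,225,8,'pics/t21.png')"
```

```text
tcp [588.8 252.6 204.5] jaw heading -101.12 F [0.2 0.1 0. ] w 64.0 t 21.1 q6 2.08
spin(about tool x, down => -heading) -0.12 alt 179.88
tool-shift now [  4.5  -6.1 -37. ]
```

View pics/s21.png

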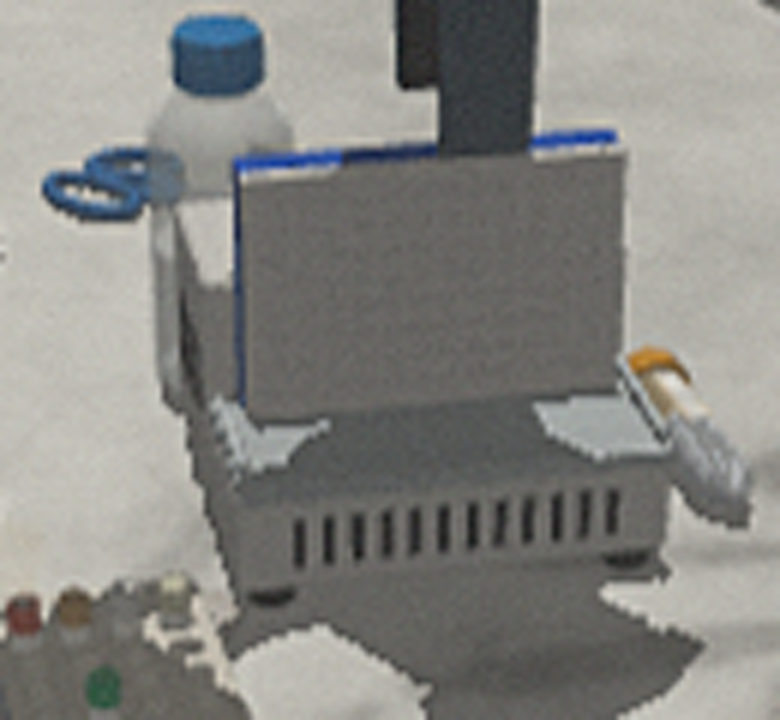

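View pics/t21.png

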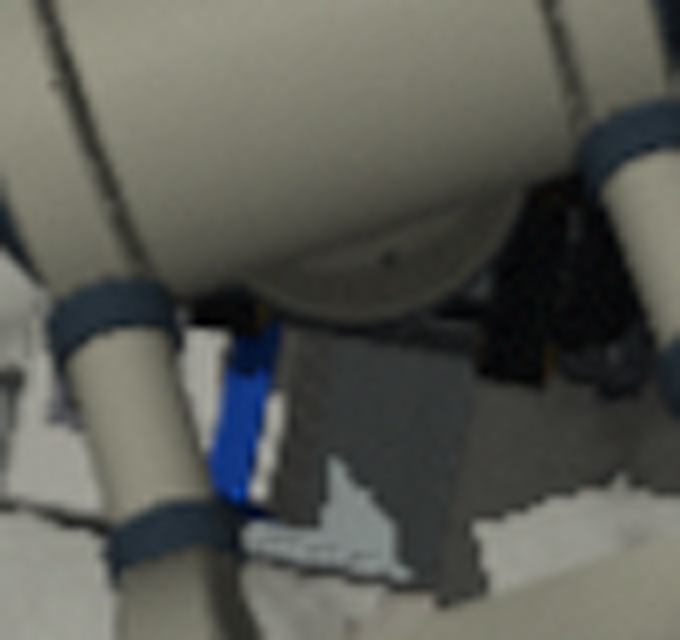

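```bash
python3 -c "
from h import *
t=Cam('top')
c8=lambda u,v:((u+.5)/8-.5+190,(v+.5)/8-.5+145)
ux=np.array([.1908,.9816]);uy=np.array([-.9816,.1908]); o=np.array([597.2,312.9])
for u,v in[(213,493),(268,503),(225,420),(280,420)]:
  P=t.on(c8(u,v),.170)[:2]*1000; print(P.round(1),'rel wall x',((P-o)@ux).round(1),'y',((P-o)@uy).round(1))
s=Cam('side')
c6=lambda u,v:np.array(((u+.5)/6-.5+190,(v+.5)/6-.5+110))+[.4,1.1]
for u,v in[(236,158),(614,132),(246,180),(626,150)]:
  P=s.on(c6(u,v),.170)[:2]*1000; print(P.round(1),'rel wall x',((P-o)@ux).round(1),'y',((P-o)@uy).round(1))
print(o+ux*-12)
"
```

```text
[521.6 324.8] rel wall x -2.7 y 76.5
[517.8 305. ] rel wall x -22.9 y 76.5
[548.  320.7] rel wall x -1.8 y 49.8
[547.8 300.8] rel wall x -21.3 y 46.2
[522.7 325.8] rel wall x -1.6 y 75.6
[676.4 290.6] rel wall x -6.8 y -82.0
[518.4 303.4] rel wall x -24.4 y 75.5
[672.1 271.7] rel wall x -26.2 y -81.4
[594.9104 301.1208]
```

```bash
python3 -c "
from h import *
goto(597.7,300,200,79)"
```

```text
tcp [588.8 253.1 204. ] jaw heading -100.88 F [-0.7  0.1  0. ] w 63.8 t 21.4 q6 2.07
spin(about tool x, down => -heading) 0.12 alt -179.88
tool-shift now [  4.   -0.1 -47.8]
```

Call:
apply_moves(deltas="0 0 -15 0 0.3; 0 0 -18 0 0.3; 0 0 -14.8 0 0.3; 0 0 0 0 0.3; 0 0 0 0 0.3")

```text
clock: 21.85
tool_pos: [0.5978, 0.3011, 0.2034]
orientation: [-0.772, 1.57, -2.533]
wrist_force: [-1.0, -0.4, 0.9]
gripper_width: 0.064
```

```bash
python3 -c "
from h import *
goto(597.7,300,130,79)
s=Cam('side'); s.crop(190,80,320,190,6,'pics/s22.png')"
```

```text
tcp [597.8 301.1 203.4] jaw heading -100.92 F [-1.  -0.4  0.9] w 64.0 t 21.9 q6 2.14
spin(about tool x, down => -heading) 0.08 alt -179.92
tool-shift now [73.4  0.2  1. ]
```

View pics/s22.png

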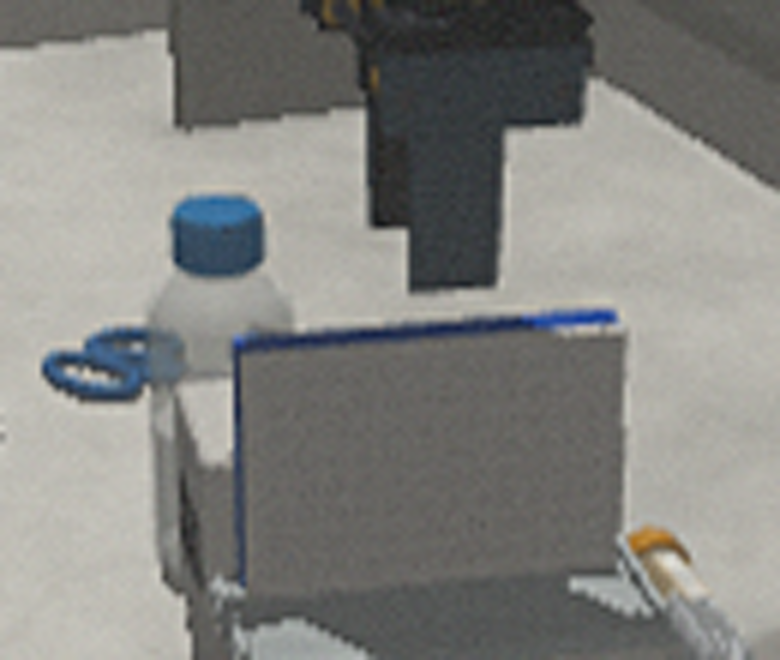

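Call:
apply_moves(deltas="20 0 1 0 0.3; 20 0 0 0 0.3; 20 0 0 0 0.3; 12 0 0 0 0.3; 0 0 0 0 0.3")

```text
clock: 22.4
tool_pos: [0.5969, 0.2986, 0.1302]
orientation: [-0.98, 1.568, -2.743]
wrist_force: [0.5, 0.1, 0.4]
gripper_width: 0.0637
```

Call:
apply_moves(deltas="0 0 0 0 0.6; 0 0 0 0 0.65; 0 0 0 0 0.8; 0 0 0 0 0.8; 0 0 0 0 0.8", squeeze=35)

```text
clock: 22.9
tool_pos: [0.5979, 0.2994, 0.1321]
orientation: [2.175, 1.57, 0.412]
wrist_force: [-0.1, 1.1, 0.7]
gripper_width: 0.0267
```

```bash
python3 -c "
from h import *
goto(597.7,300,130,79)
s=Cam('side'); s.crop(190,80,320,190,6,'pics/s23.png')"
```

```text
tcp [597.9 299.4 132.1] jaw heading -101.0 F [-0.1  1.1  0.7] w 26.7 t 22.9 q6 2.14
spin(about tool x, down => -heading) 0.0 alt -180.0
tool-shift now [ 2.1 -0.3 -0.6]
```

View pics/s23.png

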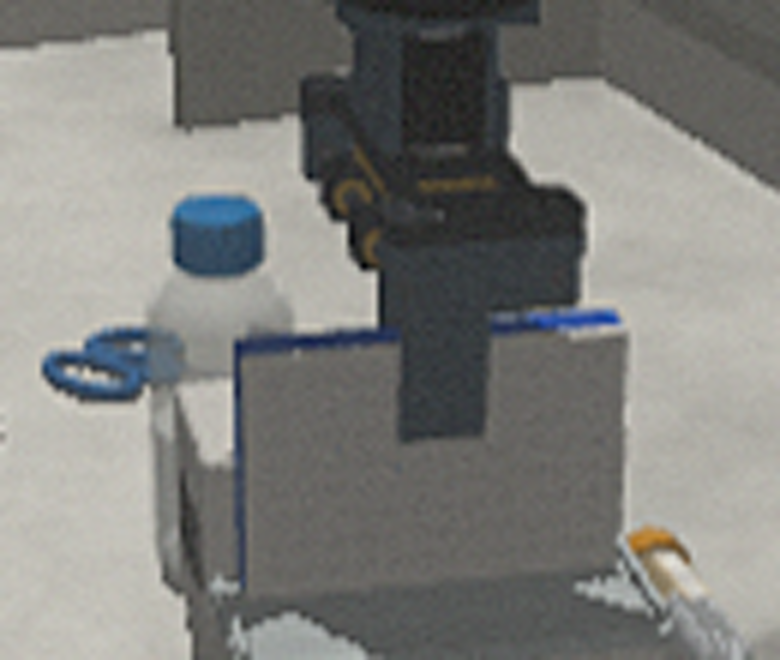

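Call:
apply_moves(deltas="0 0 0 0 0.9; 0 0 0 0 0.9; -3 0 0 0 0.9; -6 0 0.5 0 0.9; -6 0 0.5 0 0.9; 0 0 0 0 0.9")

```text
clock: 23.55
tool_pos: [0.598, 0.2984, 0.1479]
orientation: [2.113, 1.569, 0.351]
wrist_force: [0.5, 0.8, -1.9]
gripper_width: 0.0238
```

```bash
python3 -c "
from h import *
goto(597.7,300,130,79)
s=Cam('side'); s.crop(190,80,320,190,6,'pics/s24.png')"
```

```text
tcp [598.  298.4 147.9] jaw heading -101.01 F [ 0.5  0.8 -1.9] w 23.8 t 23.6 q6 2.14
spin(about tool x, down => -heading) -0.01 alt 179.99
tool-shift now [17.9 -0.6 -1.5]
```

View pics/s24.png

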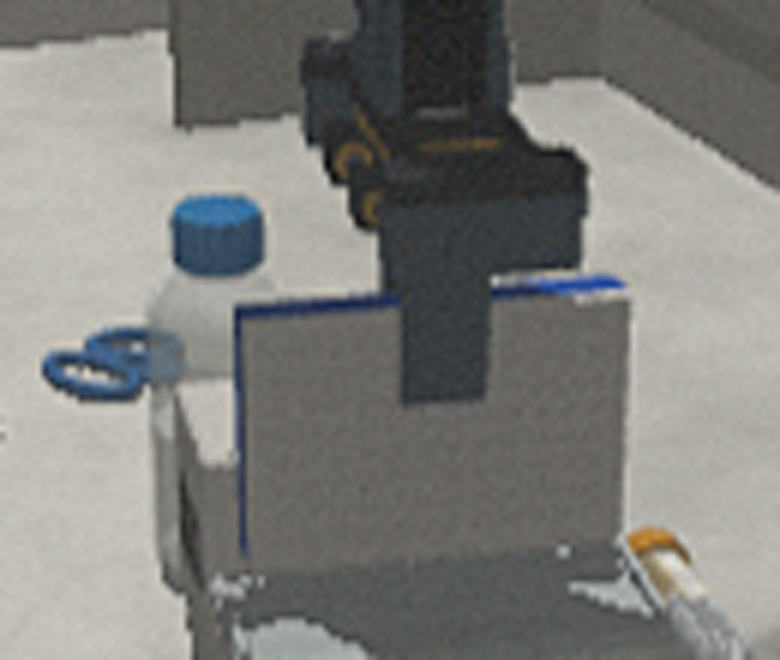

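Call:
apply_moves(deltas="-10 0 5 0 0.9; -15 0 10 0 0.9; -15 0 12 0 0.9; -10 0 12 0 0.9; -5 0 12 0 0.9; 0 0 9 0 0.9; 0 0 0 -5 0.9; 0 0 0 -8 0.9; 0 0 0 -8.5 0.9; 0 0 0 -8.5 0.9; 0 0 0 -8.5 0.9; 0 0 0 -8.5 0.9; 0 0 0 -8.5 0.9; 0 0 0 -8.5 0.9; 0 0 0 -8.5 0.9; 0 0 0 -8.5 0.9; 0 0 0 -8.5 0.9; 0 0 0 -8.5 0.9")

```text
clock: 25.4
tool_pos: [0.5857, 0.2388, 0.2011]
orientation: [-2.805, 1.57, -2.851]
wrist_force: [0.3, 0.6, -1.8]
gripper_width: 0.0236
```

Call:
apply_moves(deltas="0 0 0 -8.5 0.9; 0 0 0 -8.5 0.9; 0 0 0 -8.5 0.9; 0 0 0 -8.5 0.9; 0 0 0 -8.5 0.9; 0 0 0 -8.5 0.9; 0 0 0 -8.5 0.9; 0 0 0 -8.5 0.9; 0 0 0 -8.5 0.9; 0 0 0 -5 0.9; 0 0 0 0 0.9")

```text
clock: 26.5
tool_pos: [0.5857, 0.2388, 0.2011]
orientation: [2.045, 1.57, -2.866]
wrist_force: [0.4, -0.3, -1.8]
gripper_width: 0.024
```

```bash
python3 -c "
from h import *
goto(597.7,300,150,79)
s=Cam('side'); s.crop(190,60,320,190,5,'pics/s25.png')
t=Cam('top'); t.crop(190,145,275,225,8,'pics/t25.png')"
```

```text
tcp [585.7 238.8 201.1] jaw heading 78.57 F [ 0.4 -0.3 -1.8] w 24.0 t 26.5 q6 -1.08
spin(about tool x, down => -heading) -0.43 alt 179.57
tool-shift now [51.1  0.3 62.3]
```

View pics/s25.png

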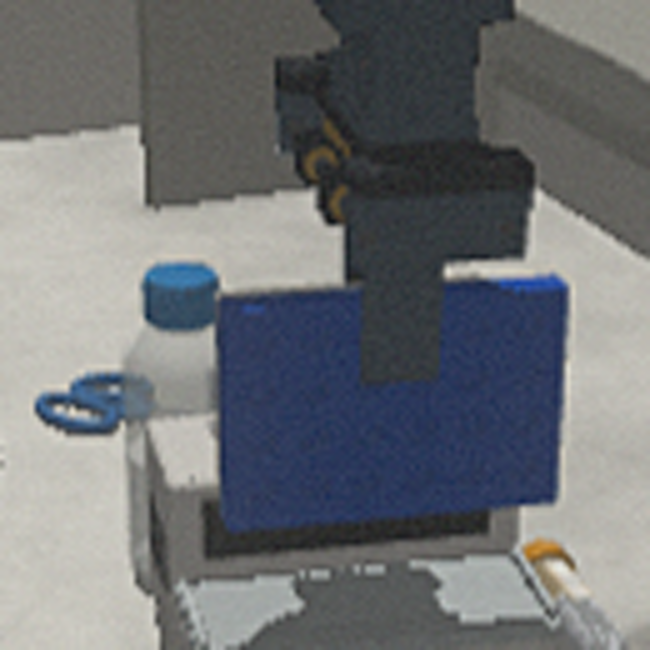

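View pics/t25.png

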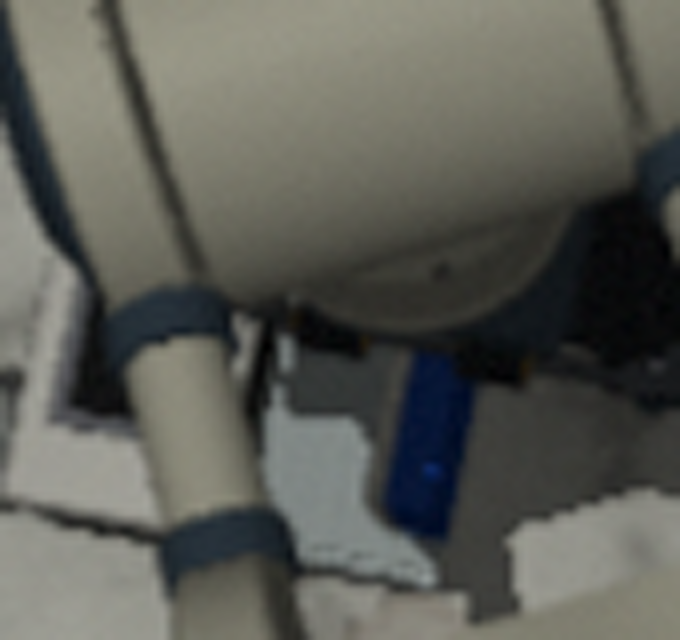

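Call:
apply_moves(deltas="0 0 0 -0.4 0.9; 0 0 0 0 0.9")

```text
clock: 26.8
tool_pos: [0.586, 0.2393, 0.2016]
orientation: [2.061, 1.571, -2.846]
wrist_force: [-0.1, -0.2, -2.5]
gripper_width: 0.0239
```

```bash
python3 -c "
from h import *
goto(594.3,298.2,140,79)"
```

```text
tcp [586.  239.3 201.6] jaw heading 78.84 F [-0.1 -0.2 -2.5] w 23.9 t 26.8 q6 -1.08
spin(about tool x, down => -heading) -0.16 alt 179.84
tool-shift now [61.6  3.3 59.4]
```

Call:
apply_moves(deltas="5 1 10 0 0.9; 10 1.3 12 0 0.9; 12 1 12 0 0.9; 12 0 12 0 0.9; 10 0 8 0 0.9; 7 0 4 0 0.9; 4 0 1.4 0 0.9; 0 0 0 0 0.9; 0 0 0 0 0.9")

```text
clock: 27.7
tool_pos: [0.5945, 0.298, 0.142]
orientation: [-1.32, 1.57, 0.057]
wrist_force: [0.3, -1.0, -2.3]
gripper_width: 0.0237
```

```bash
python3 -c "
from h import *
goto(594.3,298.2,132,79)
s=Cam('side'); s.crop(190,80,320,200,6,'pics/s26.png')"
```

```text
tcp [594.5 298.  142. ] jaw heading 78.88 F [ 0.3 -1.  -2.3] w 23.7 t 27.7 q6 -1.0
spin(about tool x, down => -heading) -0.12 alt 179.88
tool-shift now [10.   0.2  0.1]
```

View pics/s26.png

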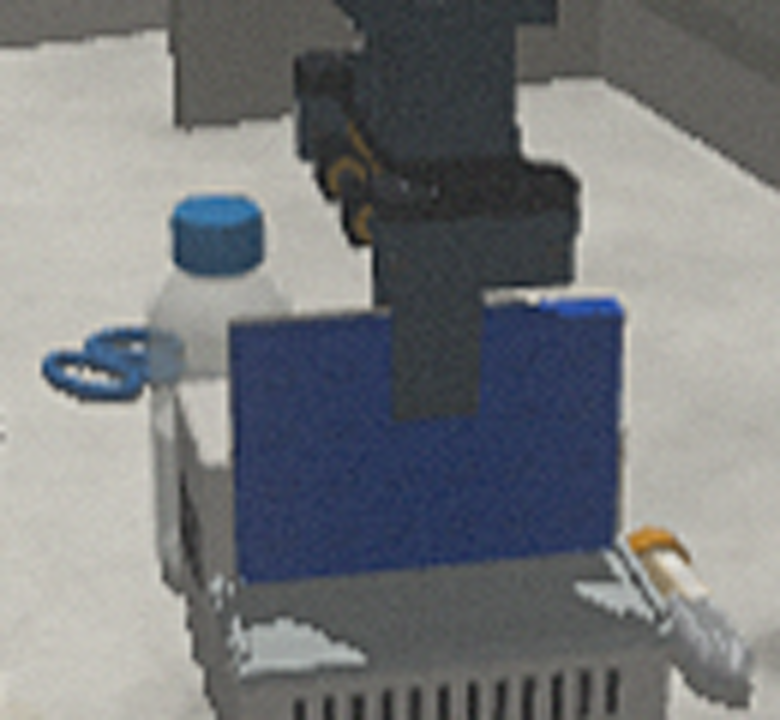

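```bash
python3 -c "
from h import *
s=Cam('side')
ux=np.array([.1908,.9816]);uy=np.array([-.9816,.1908]); o=np.array([597.2,312.9])
for x,y,z in[(-24,85,66),(-24,-85,66),(-82,85,66),(-82,-85,66),(-27,80,70),(-27,-80,70),(-27,80,180),(-27,-80,180)]:
  P=np.r_[o+x*ux+y*uy,z]/1000; u=s.proj(P)+[-.4,-1.1]; print(x,y,z,((u-[190,80]+.5)*6-.5).round())
"
```

```text
-24 85 66 [229. 593.]
-24 -85 66 [622. 554.]
-82 85 66 [254. 660.]
-82 -85 66 [662. 617.]
-27 80 70 [242. 587.]
-27 -80 70 [613. 550.]
-27 80 180 [235. 340.]
-27 -80 180 [624. 308.]
```

Call:
apply_moves(deltas="3 0 0 -0.1 0.9; 3 0 0 0 0.9; 2 0 0 0 0.9; 1 0 0 0 0.9; 0 0 0 0 0.9; 0 0 0 0 0.9")

```text
clock: 28.4
tool_pos: [0.5943, 0.2984, 0.1327]
orientation: [-2.127, 1.571, -0.748]
wrist_force: [-0.9, 0.8, -2.0]
gripper_width: 0.0239
```

Call:
apply_moves(deltas="1 0 0 0 0.9; 0 0 0 0 0.9")

```text
clock: 28.6
tool_pos: [0.5945, 0.2984, 0.1319]
orientation: [-0.929, 1.57, 0.45]
wrist_force: [-0.0, 0.8, -0.4]
gripper_width: 0.0238
```

Call:
apply_moves(deltas="0.5 0 0 0 0.9; 0.5 0 0 0 0.9; 0 0 0 0 0.9")

```text
clock: 28.9
tool_pos: [0.5945, 0.2985, 0.132]
orientation: [-1.02, 1.57, 0.358]
wrist_force: [-4.5, -2.1, 13.4]
gripper_width: 0.0239
```

Call:
apply_moves(deltas="-1 0 0 0 0.75; 0 0 0 0 0.6; 0 0 0 0 0.6; 0 0 0 0 0.6; 0 0 0 0 0.6")

```text
clock: 29.4
tool_pos: [0.5943, 0.2983, 0.1316]
orientation: [2.129, 1.571, -2.775]
wrist_force: [-0.6, -0.3, 0.3]
gripper_width: 0.0367
```

```bash
python3 -c "
from h import *
goto(594.3,298.2,132,79)
s=Cam('side'); s.crop(190,80,320,200,6,'pics/s27.png')"
```

```text
tcp [594.3 298.3 131.6] jaw heading 79.0 F [-0.6 -0.3  0.3] w 36.7 t 29.4 q6 -1.0
spin(about tool x, down => -heading) -0.0 alt 180.0
tool-shift now [-0.4 -0.  -0.1]
```

View pics/s27.png

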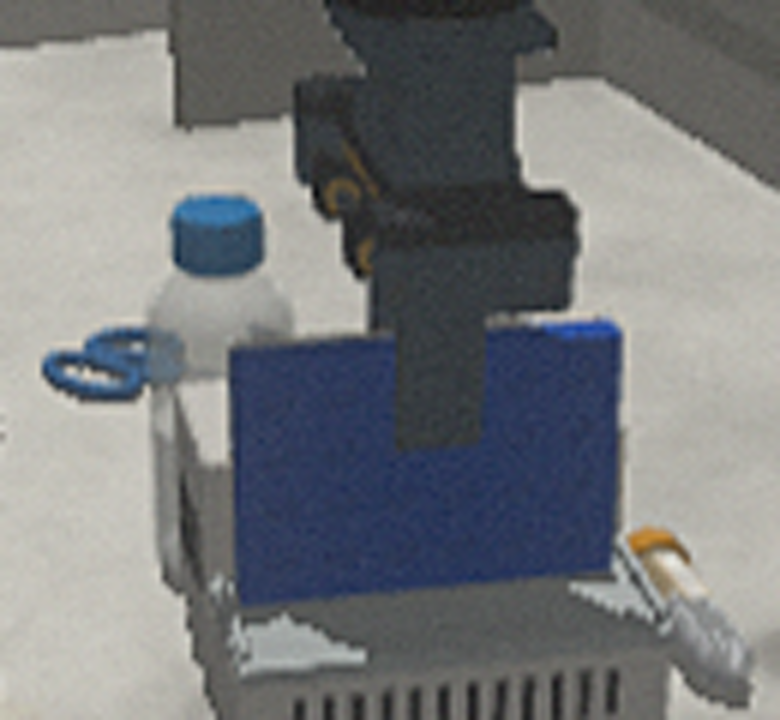

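Call:
apply_moves(deltas="-8 0 0 0 0.6; -12 0 0 0 0.6; 0 10 0 0 0.6; 0 12 0 0 0.6; 0 0 0 0 0.6; 0 0 -3 0 0.6; 0 0 -3 0 0.6; 0 0 -3 0 0.6; 0 0 -3 0 0.6; 0 0 -3 0 0.6; 0 0 0 0 0.6")

```text
clock: 30.55
tool_pos: [0.5698, 0.2873, 0.1516]
orientation: [2.438, 1.571, -2.467]
wrist_force: [0.2, 0.8, 0.3]
gripper_width: 0.0366
```

```bash
cat >> h.py <<'E'
def rel():
    p,M,st=pose(); ux=np.array([.1908,.9816]);uy=np.array([-.9816,.1908]); o=np.array([597.2,312.9])-1.1*ux
    d=p[:2]*1000-o; print("TCP rel wall x",(d@ux).round(1),"y",(d@uy).round(1),"z",(p[2]*1000).round(1),"F",np.round(st["wrist_force"],1),"w",round(st["gripper_width"]*1000,1),"head",np.degrees(np.arctan2(M[1,2],M[0,2])).round(1),"t",st["clock"])
E
python3 -c "
from h import *
rel()
s=Cam('side'); s.crop(190,80,320,200,6,'pics/s28.png')"
```

```text
TCP rel wall x -29.3 y 22.0 z 151.6 F [0.2 0.8 0.3] w 36.6 head 79.0 t 30.55
```

View pics/s28.png

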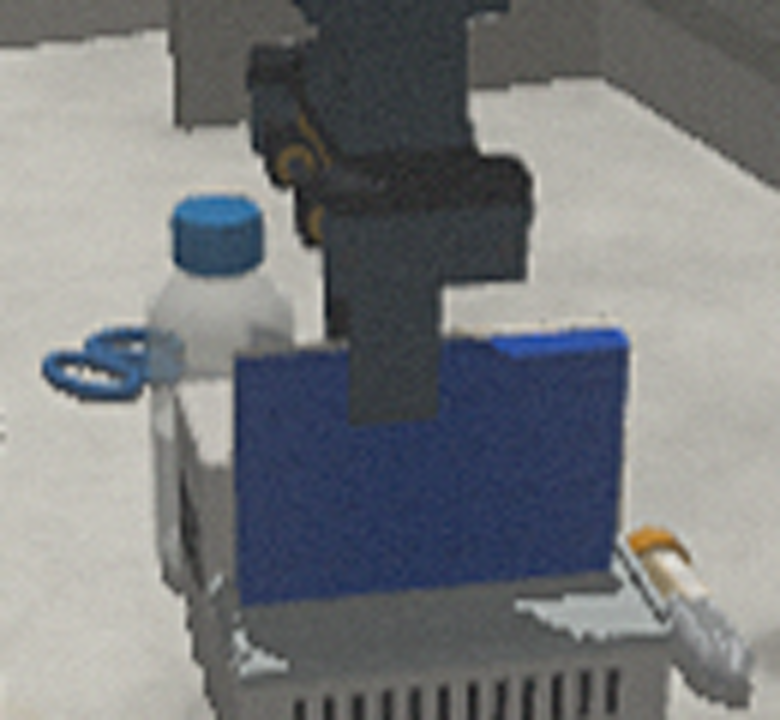

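Call:
apply_moves(deltas="0 0 -2 0 0.6; 0 0 -2 0 0.6; 0 0 -2 0 0.6; 0 0 -2 0 0.6; 0 0 -2 0 0.6; 0 0 -2 0 0.6; 0 0 -2 0 0.6; 0 0 0 0 0.6")

```text
clock: 31.4
tool_pos: [0.5671, 0.2738, 0.1517]
orientation: [2.456, 1.571, -2.448]
wrist_force: [-0.2, 0.7, -0.2]
gripper_width: 0.0367
```

```bash

python3 -c "
from h import *
rel()
s=Cam('side'); s.crop(190,80,320,200,6,'pics/s29.png')"
```

```text
TCP rel wall x -43.1 y 22.1 z 151.7 F [-0.2  0.7 -0.2] w 36.7 head 79.0 t 31.4
```

View pics/s29.png

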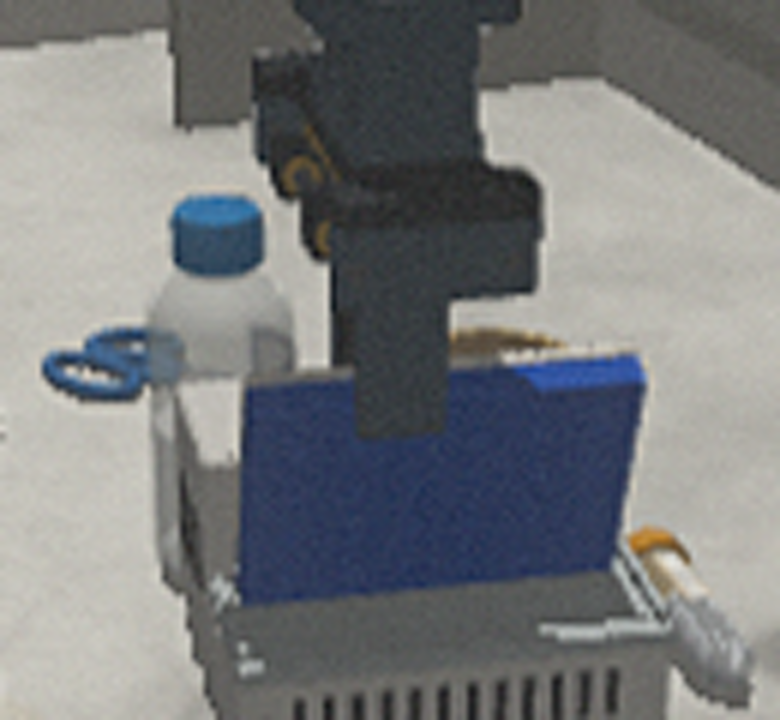

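Call:
apply_moves(deltas="0 0 -1.5 0 0.6; 0 0 -1.5 0 0.6; 0 0 -1.5 0 0.6; 0 0 -1.5 0 0.6; 0 0 -2 0 0.6; 0 0 -2 0 0.6; 0 0 -2 0 0.6; 0 0 -2 0 0.6; 0 0 0 0 0.6; 0 0 0 0 0.6")

```text
clock: 32.45
tool_pos: [0.5645, 0.2603, 0.1517]
orientation: [2.109, 1.571, -2.796]
wrist_force: [-0.4, -0.2, 0.2]
gripper_width: 0.0367
```

```bash

python3 -c "
from h import *
rel()
s=Cam('side'); s.crop(190,80,320,200,6,'pics/s30.png')"
```

```text
TCP rel wall x -56.8 y 22.1 z 151.7 F [-0.4 -0.2  0.2] w 36.7 head 79.0 t 32.45
```

View pics/s30.png

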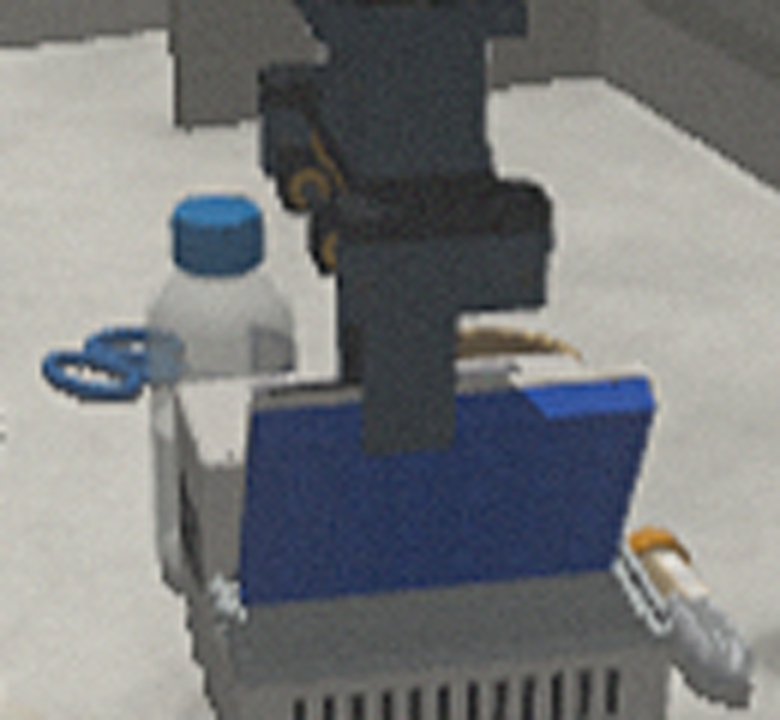

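Call:
apply_moves(deltas="2 0 0 0 0.6; 2 0 0 0 0.55; 0 0 2 0 0.5; 0 0 2 0 0.46; 0 0 2 0 0.42; 0 0 2 0 0.38; 0 0 2 0 0.33; 0 0 2 0 0.29; 0 0 2 0 0.25; 0 0 2 0 0.2; 0 0 2 0 0.16; 0 0 2 0 0.12; 0 0 2 0 0.08; 0 0 2 0 0.04; 0 0 2 0 0; 0 0 1 0 0; 0 0 0 0 0")

```text
clock: 34.2
tool_pos: [0.5697, 0.2869, 0.1477]
orientation: [-1.201, 1.571, 0.178]
wrist_force: [-0.2, 0.2, 0.5]
gripper_width: 0.0912
```

```bash

python3 -c "
from h import *
rel()
s=Cam('side'); s.crop(190,80,320,200,6,'pics/s31.png')"
```

```text
TCP rel wall x -29.7 y 22.1 z 147.7 F [-0.2  0.2  0.5] w 91.2 head 79.0 t 34.2
```

View pics/s31.png

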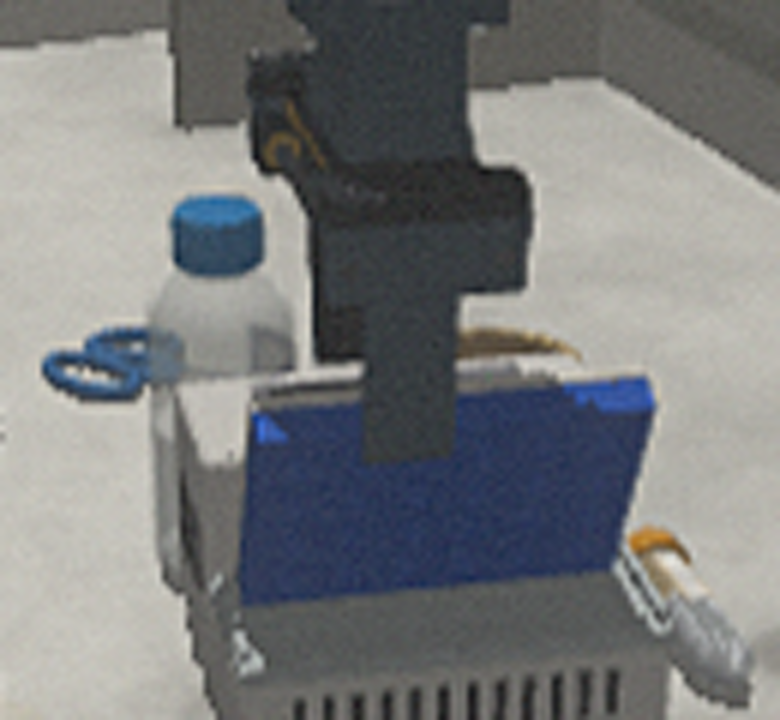

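```bash
python3 -c "
import numpy as np
f=np.radians; L=52.4
def T(p): 
  a=f(p); h=6.75*np.cos(a)+16*np.sin(a); return np.array([-75.3-h+L*np.cos(a),22+L*np.sin(a)])
print(T(0))
for p in range(0,90,6):
  d=T(p+6)-T(p); a=f(p); z=np.array([np.cos(a),np.sin(a)]); y=np.array([-np.sin(a),np.cos(a)])
  print(p, 'ty %.1f tz %.1f'%(d@y,d@z), T(p+6).round(1))
"
```

```text
[-29.65  22.  ]
0 ty 5.5 tz -1.9 [-31.6  27.5]
6 ty 5.6 tz -1.8 [-34.   32.9]
12 ty 5.8 tz -1.7 [-36.8  38.2]
18 ty 5.9 tz -1.5 [-40.1  43.3]
24 ty 6.0 tz -1.4 [-43.8  48.2]
30 ty 6.0 tz -1.2 [-47.8  52.8]
36 ty 6.0 tz -1.0 [-52.1  57.1]
42 ty 5.9 tz -0.8 [-56.6  60.9]
48 ty 5.9 tz -0.6 [-61.4  64.4]
54 ty 5.7 tz -0.5 [-66.3  67.4]
60 ty 5.6 tz -0.4 [-71.3  69.9]
66 ty 5.4 tz -0.3 [-76.4  71.8]
72 ty 5.2 tz -0.2 [-81.5  73.3]
78 ty 5.1 tz -0.2 [-86.4  74.1]
84 ty 4.9 tz -0.2 [-91.3  74.4]
```

Call:
apply_moves(deltas="0 5.5 -1.9 -6 0; 0 5.6 -1.8 -6 0; 0 5.8 -1.7 -6 0; 0 5.9 -1.5 -6 0; 0 6 -1.4 -6 0; 0 6 -1.2 -6 0; 0 6 -1 -6 0; 0 0 0 0 0")

```text
clock: 35.05
tool_pos: [0.5303, 0.2711, 0.1478]
orientation: [1.498, 1.57, -2.672]
wrist_force: [-0.3, -0.2, -0.8]
gripper_width: 0.0911
```

```bash

python3 -c "
from h import *
rel()
s=Cam('side'); s.crop(190,80,320,200,6,'pics/s32.png')"
```

```text
TCP rel wall x -52.7 y 57.7 z 147.8 F [-0.3 -0.2 -0.8] w 91.1 head 121.1 t 35.05
```

View pics/s32.png

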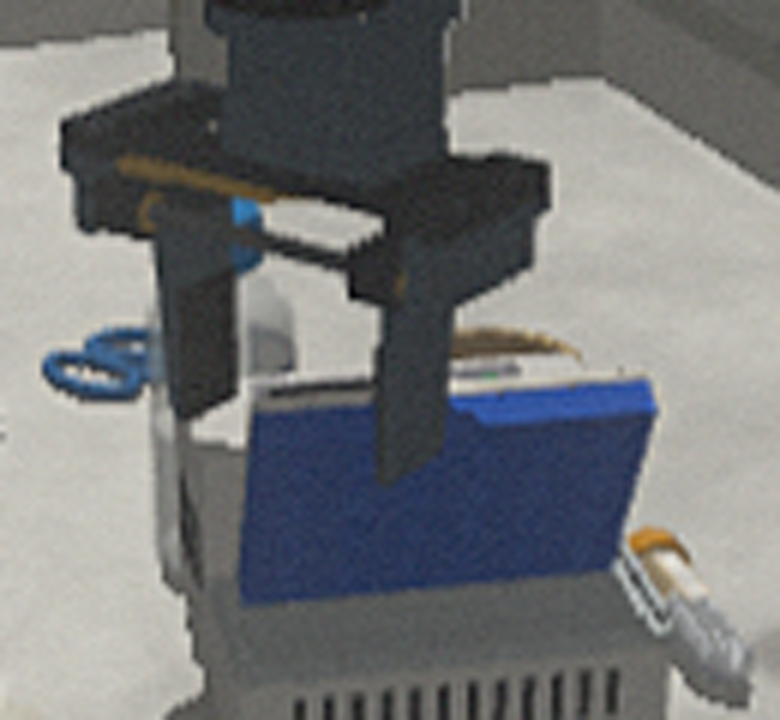

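Working as planned; finish the swing.

Call:
apply_moves(deltas="0 5.9 -0.8 -6 0; 0 5.9 -0.6 -6 0; 0 5.7 -0.5 -6 0; 0 5.6 -0.4 -6 0; 0 5.4 -0.3 -6 0; 0 5.2 -0.2 -6 0; 0 5.1 -0.2 -6 0; 0 4.9 -0.2 -6 0; 0 0 0 0 0")

```text
clock: 36.0
tool_pos: [0.5066, 0.2359, 0.1478]
orientation: [2.817, 1.571, -0.518]
wrist_force: [0.5, 0.9, 0.1]
gripper_width: 0.091
```

```bash

python3 -c "
from h import *
rel()
s=Cam('side'); s.crop(190,80,320,200,6,'pics/s33.png')"
```

```text
TCP rel wall x -91.7 y 74.2 z 147.8 F [0.5 0.9 0.1] w 91.0 head 168.9 t 36.0
```

View pics/s33.png

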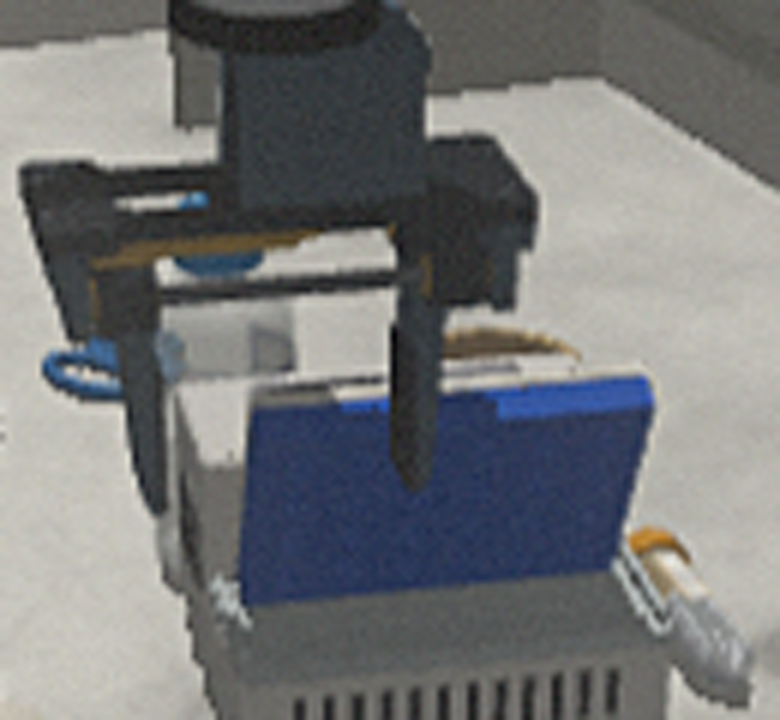

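Call:
apply_moves(deltas="2.5 -1 0 0 0; 2.5 -1 0 0 0; 2.2 2.5 0 0 0; 2.2 2.5 0 0 0; 2.2 2.6 0 0 0; 2.2 2.6 0 0 0; 2.2 2.6 0 0 0; 0 0 0 0 0")

```text
clock: 36.85
tool_pos: [0.5041, 0.2251, 0.1314]
orientation: [0.627, 1.57, -2.707]
wrist_force: [0.3, -0.8, -0.3]
gripper_width: 0.091
```

```bash

python3 -c "
from h import *
rel()
s=Cam('side'); s.crop(190,80,320,200,6,'pics/s34.png')"
```

```text
TCP rel wall x -102.8 y 74.6 z 131.4 F [ 0.3 -0.8 -0.3] w 91.0 head 169.0 t 36.85
```

View pics/s34.png

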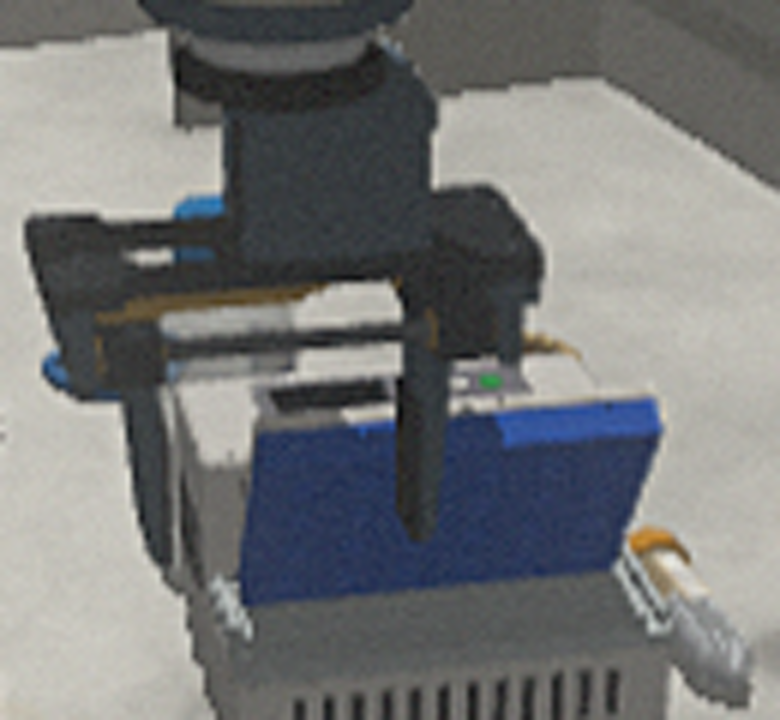

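Call:
apply_moves(deltas="2.2 3 0 0 0; 2.3 3 0 0 0; 2.4 3 0 0 0; 2.4 3 0 0 0; 2.5 3 0 0 0; 2.5 2.8 0 0 0; 0 0 0 0 0")

```text
clock: 37.6
tool_pos: [0.5007, 0.2077, 0.117]
orientation: [0.464, 1.57, -2.87]
wrist_force: [0.4, -0.7, -0.3]
gripper_width: 0.0912
```

```bash

python3 -c "
from h import *
rel()
s=Cam('side'); s.crop(190,80,320,200,6,'pics/s35.png')"
```

```text
TCP rel wall x -120.6 y 74.7 z 117.0 F [ 0.4 -0.7 -0.3] w 91.2 head 169.0 t 37.6
```

View pics/s35.png

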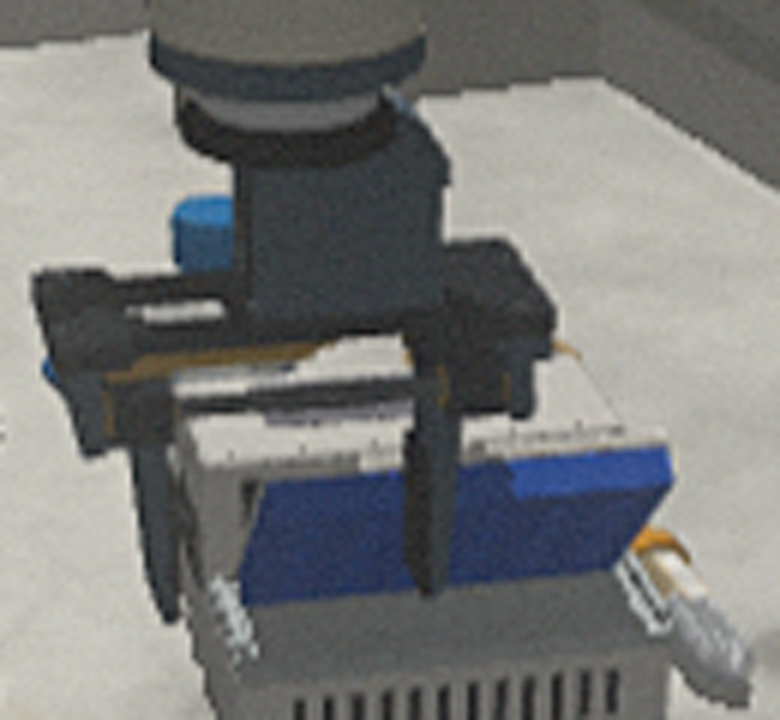

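Call:
apply_moves(deltas="0 -1.5 0 0 0; 0 -1.5 0 0 0; 0 -1.5 0 0 0; 0 -1.5 0 0 0; 0 0 0 0 0")

```text
clock: 38.15
tool_pos: [0.5022, 0.2143, 0.1174]
orientation: [-2.403, 1.571, 0.547]
wrist_force: [-0.4, -0.8, -0.1]
gripper_width: 0.0912
```

```bash

python3 -c "
from h import *
rel()
s=Cam('side'); s.crop(190,80,320,200,6,'pics/s36.png')"
```

```text
TCP rel wall x -113.8 y 74.5 z 117.4 F [-0.4 -0.8 -0.1] w 91.2 head 169.0 t 38.15
```

View pics/s36.png

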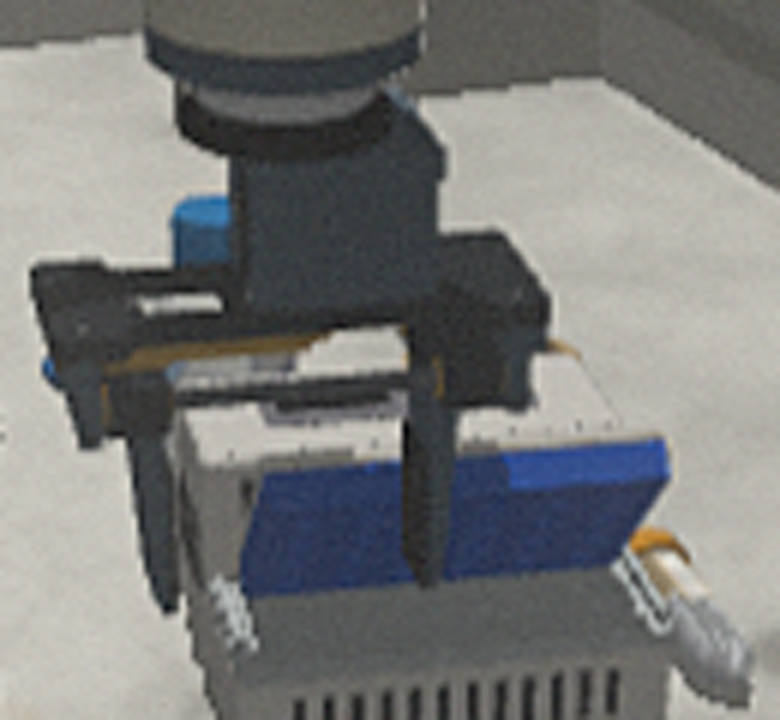

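Call:
apply_moves(deltas="0 -1.5 0 0 0; 0 -1.5 0 0 0; 0 0 0 0 0")

```text
clock: 38.5
tool_pos: [0.5027, 0.2171, 0.1174]
orientation: [-1.875, 1.571, 1.075]
wrist_force: [-0.7, -1.4, -0.6]
gripper_width: 0.0913
```

Call:
apply_moves(deltas="0 -1.5 0 0 0; 0 -1 0 0 0; 0 0 0 0 0")

```text
clock: 38.8
tool_pos: [0.5033, 0.2194, 0.1175]
orientation: [2.688, 1.571, -0.645]
wrist_force: [-0.1, -3.1, 1.4]
gripper_width: 0.0914
```

```bash

python3 -c "
from h import *
rel()
s=Cam('side'); s.crop(190,80,320,200,6,'pics/s37.png')"
```

```text
TCP rel wall x -108.6 y 74.3 z 117.5 F [-0.1 -3.1  1.4] w 91.4 head 169.0 t 38.8
```

View pics/s37.png

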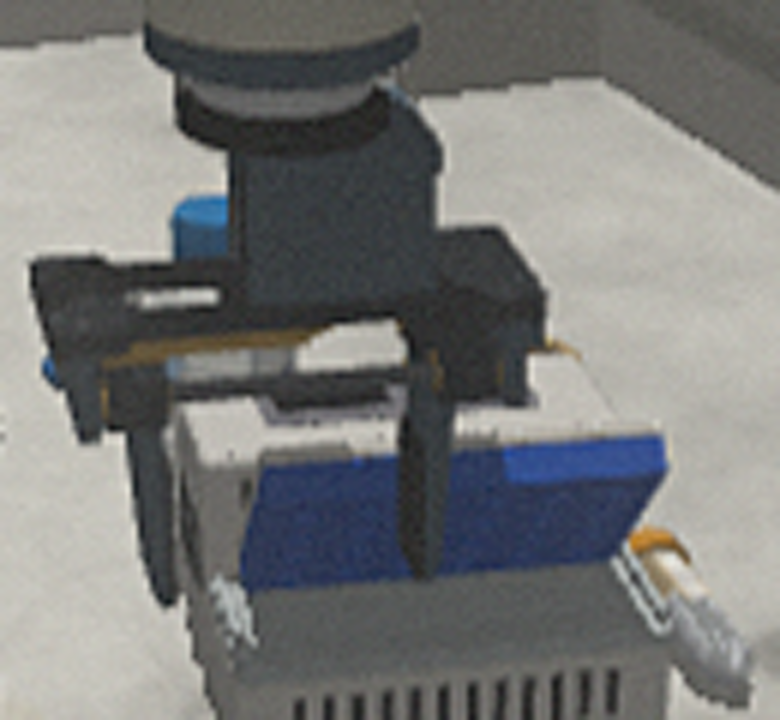

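Call:
apply_moves(deltas="2.4 1.7 0 0 0; 2.4 1.7 0 0 0; 2.5 1.6 0 0 0; 2.5 1.5 0 0 0; 2.5 1.4 0 0 0; 2.5 1.3 0 0 0; 2.5 1.2 0 0 0; 0 0 0 0 0")

```text
clock: 39.65
tool_pos: [0.501, 0.209, 0.0997]
orientation: [0.439, 1.57, -2.895]
wrist_force: [-0.1, -2.6, -0.3]
gripper_width: 0.0908
```

```bash

python3 -c "
from h import *
rel()
s=Cam('side'); s.crop(190,80,320,200,6,'pics/s38.png')"
```

```text
TCP rel wall x -119.2 y 74.6 z 99.7 F [-0.1 -2.6 -0.3] w 90.8 head 169.0 t 39.65
```

View pics/s38.png

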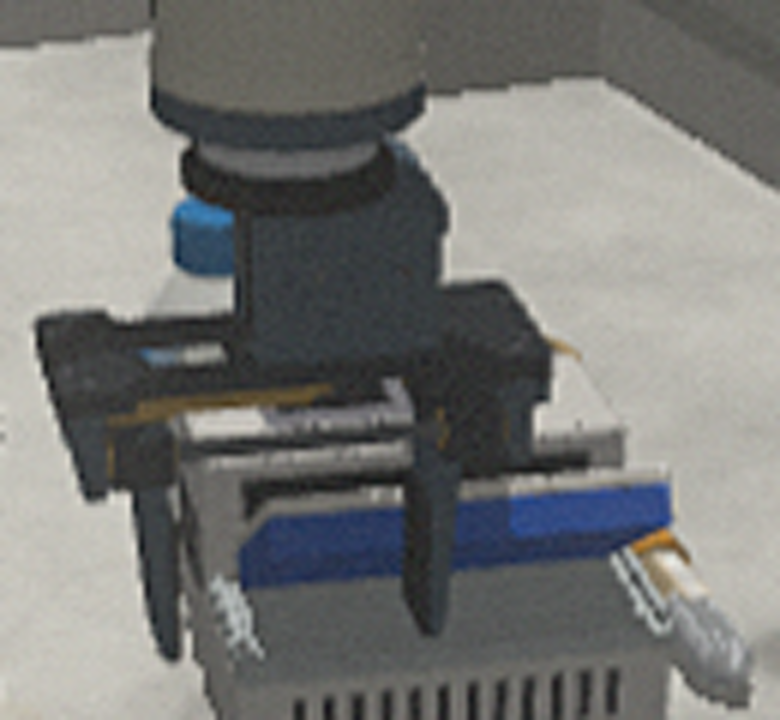

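Call:
apply_moves(deltas="0 -1.5 0 0 0; 0 -1.5 0 0 0; 0 0 0 0 0")

```text
clock: 40.0
tool_pos: [0.5022, 0.2111, 0.1005]
orientation: [2.124, 1.569, -1.21]
wrist_force: [0.9, -17.7, 6.7]
gripper_width: 0.0912
```

```bash

python3 -c "
from h import *
rel()"
```

```text
TCP rel wall x -117.0 y 73.9 z 100.5 F [  0.9 -17.7   6.7] w 91.2 head 169.0 t 40.0
```

Call:
apply_moves(deltas="2.6 1.6 0 0 0; 2.6 1.5 0 0 0; 2.7 1.4 0 0 0; 2.7 1.2 0 0 0; 0 0 0 0 0")

```text
clock: 40.5
tool_pos: [0.5007, 0.2062, 0.0894]
orientation: [1.685, 1.57, -1.649]
wrist_force: [0.5, -7.3, 1.4]
gripper_width: 0.0916
```

```bash

python3 -c "
from h import *
rel()
s=Cam('side'); s.crop(190,80,320,200,6,'pics/s39.png')"
```

```text
TCP rel wall x -122.1 y 74.4 z 89.4 F [ 0.5 -7.3  1.4] w 91.6 head 169.0 t 40.5
```

View pics/s39.png

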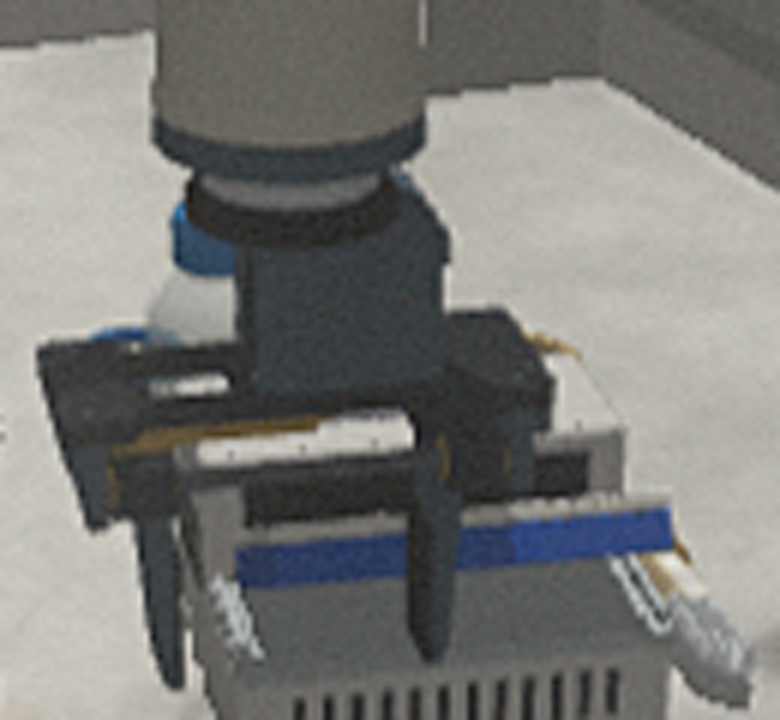

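Call:
apply_moves(deltas="2.4 1 0 0 0; 2.4 0.9 0 0 0; 2.4 0.8 0 0 0; 0 0 0 0 0")

```text
clock: 40.95
tool_pos: [0.5, 0.2039, 0.0821]
orientation: [0.3, 1.57, -3.033]
wrist_force: [0.6, -2.5, 0.2]
gripper_width: 0.0914
```

```bash

python3 -c "
from h import *
rel()
s=Cam('side'); s.crop(190,80,320,200,6,'pics/s40.png')"
```

```text
TCP rel wall x -124.4 y 74.6 z 82.1 F [ 0.6 -2.5  0.2] w 91.4 head 169.0 t 40.95
```

View pics/s40.png

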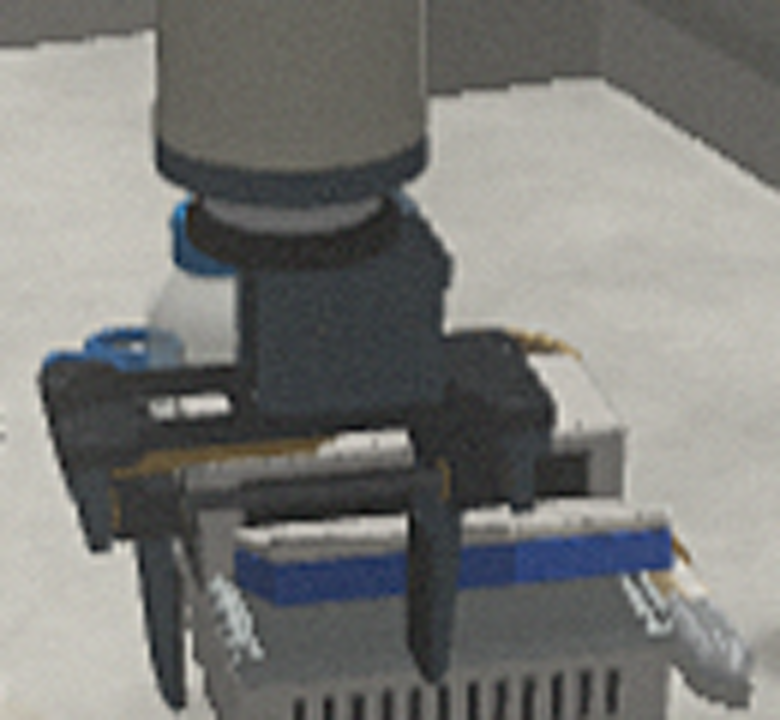

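Call:
apply_moves(deltas="0 -1.2 0 0 0; 0 0 0 0 0")

```text
clock: 41.2
tool_pos: [0.5003, 0.2046, 0.0824]
orientation: [1.51, 1.57, -1.824]
wrist_force: [0.8, -10.7, 0.7]
gripper_width: 0.0911
```

Call:
apply_moves(deltas="2 0.7 0 0 0; 2 0.6 0 0 0; 0 0 0 0 0")

```text
clock: 41.5
tool_pos: [0.5, 0.2036, 0.0782]
orientation: [1.103, 1.57, -2.231]
wrist_force: [-1.1, -6.2, 0.3]
gripper_width: 0.0913
```

```bash

python3 -c "
from h import *
rel()
s=Cam('side'); s.crop(190,80,320,200,6,'pics/s41.png')"
```

```text
TCP rel wall x -124.8 y 74.5 z 78.2 F [-1.1 -6.2  0.3] w 91.3 head 169.0 t 41.5
```

View pics/s41.png

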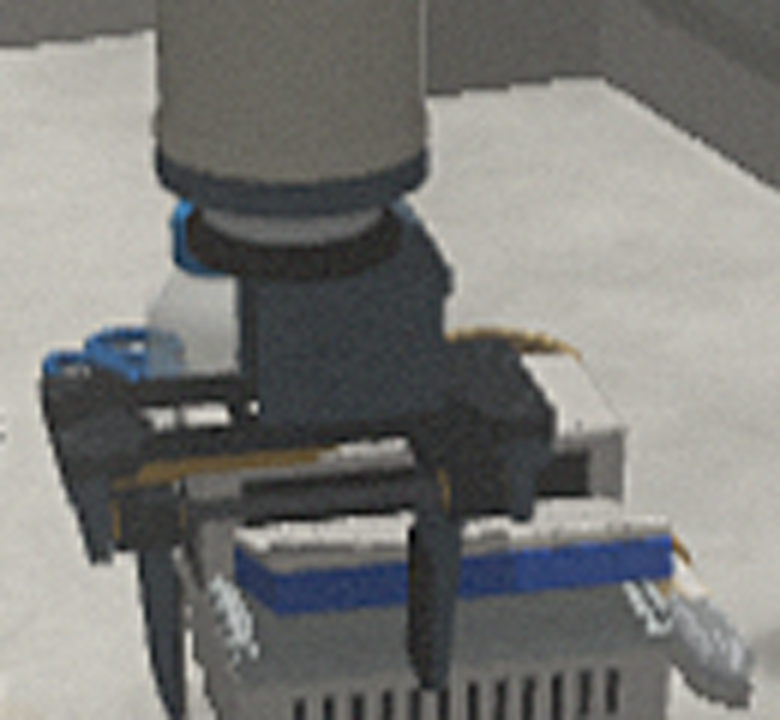

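Call:
apply_moves(deltas="0 -0.6 0 0 0; 2 0.4 0 0 0; 2 0.3 0 0 0; 2 0.3 0 0 0; 2 0.2 0 0 0; 0 0 0 0 0")

```text
clock: 42.15
tool_pos: [0.4998, 0.2027, 0.0701]
orientation: [1.047, 1.57, -2.287]
wrist_force: [0.2, -8.7, 0.5]
gripper_width: 0.091
```

```bash

python3 -c "
from h import *
rel()
s=Cam('side'); s.crop(190,80,320,200,6,'pics/s42.png')"
```

```text
TCP rel wall x -125.6 y 74.6 z 70.1 F [ 0.2 -8.7  0.5] w 91.0 head 169.0 t 42.15
```

View pics/s42.png

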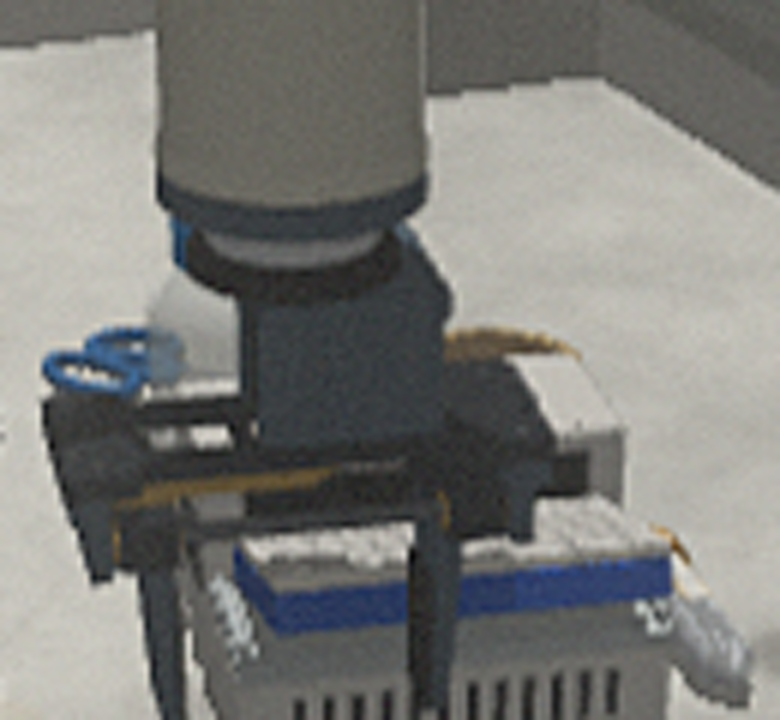

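Call:
apply_moves(deltas="0 -0.7 0 0 0; 2 0.1 0 0 0; 2 0.1 0 0 0; 2 0 0 0 0; 2 0 0 0 0; 0 0 0 0 0")

```text
clock: 42.8
tool_pos: [0.4995, 0.2026, 0.062]
orientation: [1.019, 1.569, -2.315]
wrist_force: [-0.5, -15.8, -0.7]
gripper_width: 0.0911
```

```bash

python3 -c "
from h import *
rel()
s=Cam('side'); s.crop(190,80,320,210,6,'pics/s43.png')"
```

```text
TCP rel wall x -125.8 y 74.8 z 62.0 F [ -0.5 -15.8  -0.7] w 91.1 head 169.0 t 42.8
```

View pics/s43.png

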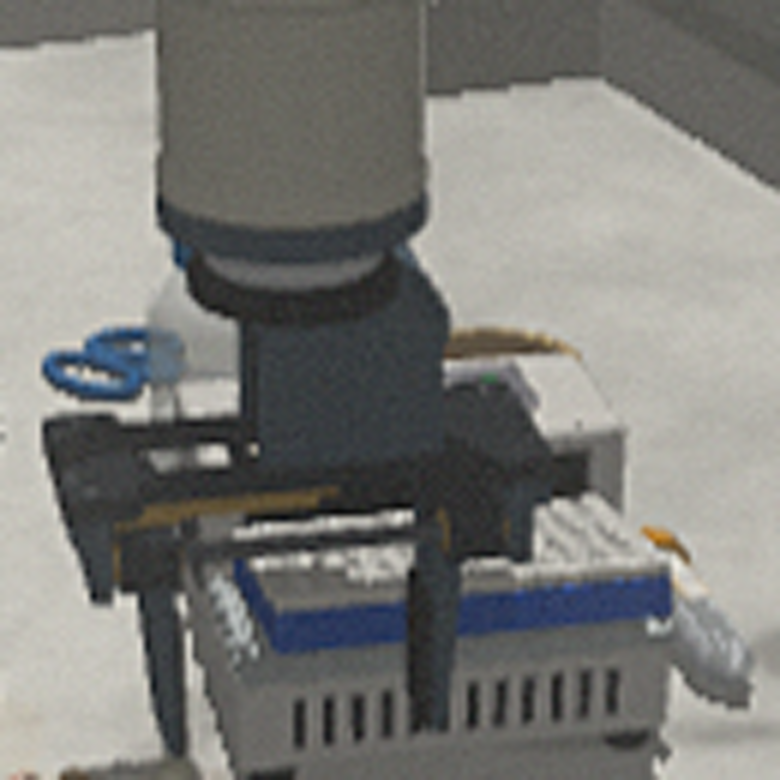

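Call:
apply_moves(deltas="2 0 0 0 0; 2 0 0 0 0; 2 -0.1 0 0 0; 2 -0.1 0 0 0; 2 -0.1 0 0 0; 0 0 0 0 0")

```text
clock: 43.45
tool_pos: [0.4996, 0.2029, 0.0535]
orientation: [1.13, 1.569, -2.205]
wrist_force: [-4.9, -17.8, 31.2]
gripper_width: 0.0912
```

```bash

python3 -c "
from h import *
rel()
s=Cam('side'); s.crop(190,80,320,210,6,'pics/s44.png')"
```

```text
TCP rel wall x -125.5 y 74.8 z 53.5 F [ -4.9 -17.8  31.2] w 91.2 head 169.0 t 43.45
```

View pics/s44.png

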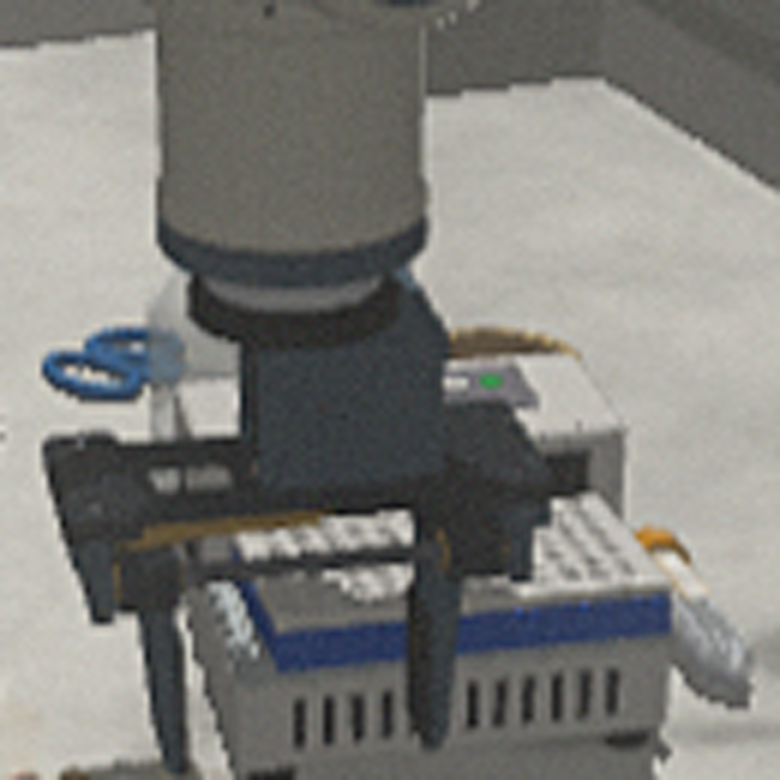

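Call:
apply_moves(deltas="-3 0 0 0 0; -3 0 0 0 0; -3 0 0 0 0; 0 0 0 0 0")

```text
clock: 43.9
tool_pos: [0.4995, 0.2027, 0.0614]
orientation: [1.087, 1.568, -2.247]
wrist_force: [-0.8, -16.6, -1.9]
gripper_width: 0.0915
```

```bash

python3 -c "
from h import *
rel()
s=Cam('side'); s.crop(190,80,320,210,6,'pics/s45.png')"
```

```text
TCP rel wall x -125.7 y 74.9 z 61.4 F [ -0.8 -16.6  -1.9] w 91.5 head 169.0 t 43.9
```

View pics/s45.png

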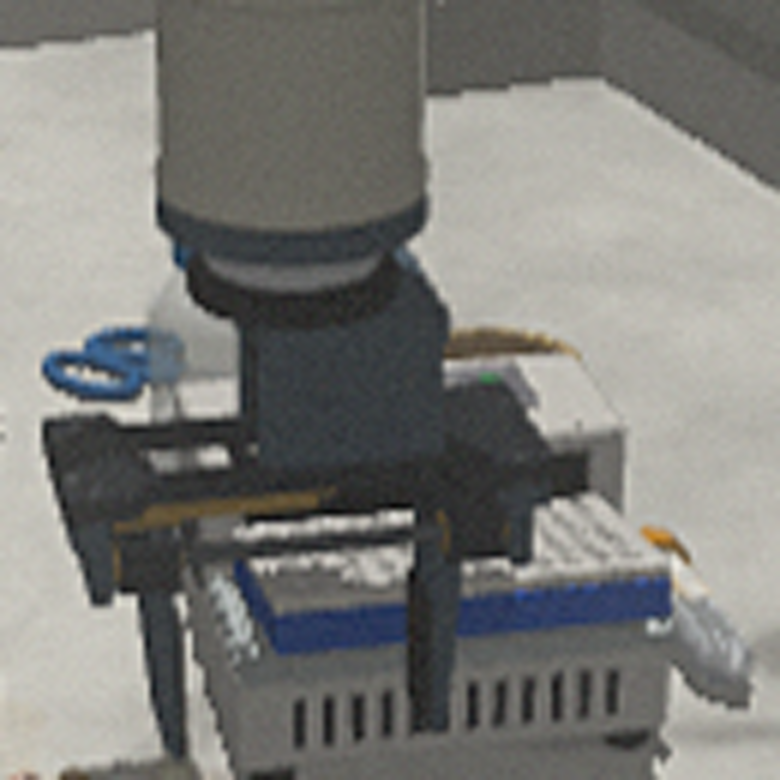

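Call:
apply_moves(deltas="-3 0 0 0 0; -3 0 0 0 0; -3 -0.1 0 0 0; -3 -0.3 0 0 0; -3 -0.5 0 0 0; -3 -0.6 0 0 0; -2 -0.5 0 0 0; 0 0 0 0 0")

```text
clock: 44.75
tool_pos: [0.4999, 0.2047, 0.0814]
orientation: [1.174, 1.568, -2.16]
wrist_force: [-0.9, -17.5, 1.8]
gripper_width: 0.0914
```

```bash

python3 -c "
from h import *
rel()
s=Cam('side'); s.crop(190,80,320,210,6,'pics/s46.png')"
```

```text
TCP rel wall x -123.7 y 74.9 z 81.4 F [ -0.9 -17.5   1.8] w 91.4 head 169.0 t 44.75
```

View pics/s46.png

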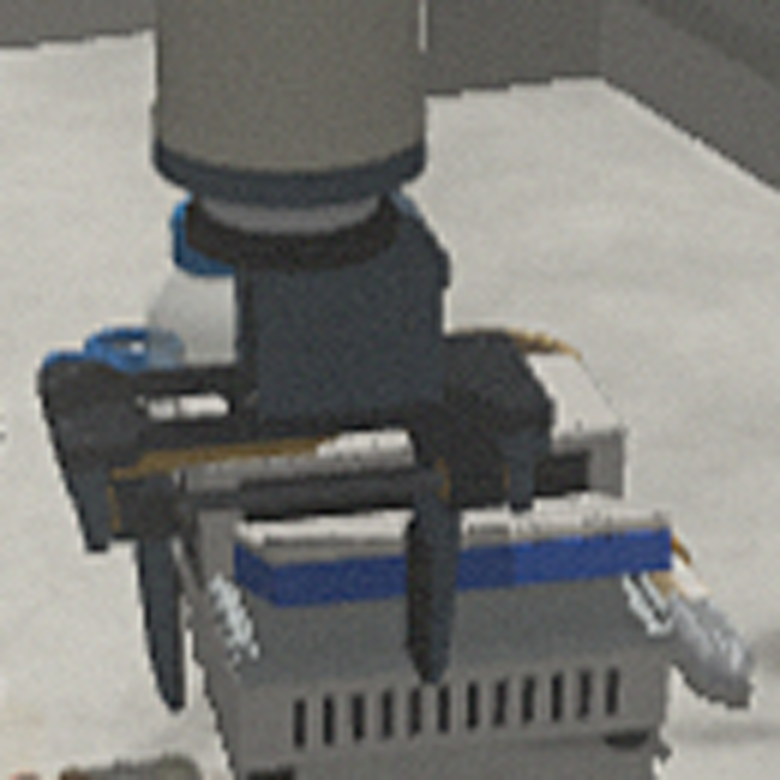

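Call:
apply_moves(deltas="0 0.6 0 0 0.02; 0 0 -1.5 0 0.06; 0 0 -1.8 0 0.1; 0 0 -1.8 0 0.14; 0 0 -1.8 0 0.18; 0 0 -1.8 0 0.22; 0 0 -1.8 0 0.26; 0 0 -1.8 0 0.3; 0 0 -1.8 0 0.34; 0 0 -1.8 0 0.38; 0 0 -1.8 0 0.39; 0 0 0 0 0.39; 0 0 0 0 0.39")

```text
clock: 46.1
tool_pos: [0.5171, 0.2012, 0.0812]
orientation: [0.938, 1.569, -2.396]
wrist_force: [-2.8, -11.9, 1.2]
gripper_width: 0.056
```

```bash

python3 -c "
from h import *
rel()
s=Cam('side'); s.crop(190,80,320,210,6,'pics/s47.png')"
```

```text
TCP rel wall x -123.9 y 57.3 z 81.2 F [ -2.8 -11.9   1.2] w 56.0 head 169.0 t 46.1
```

View pics/s47.png

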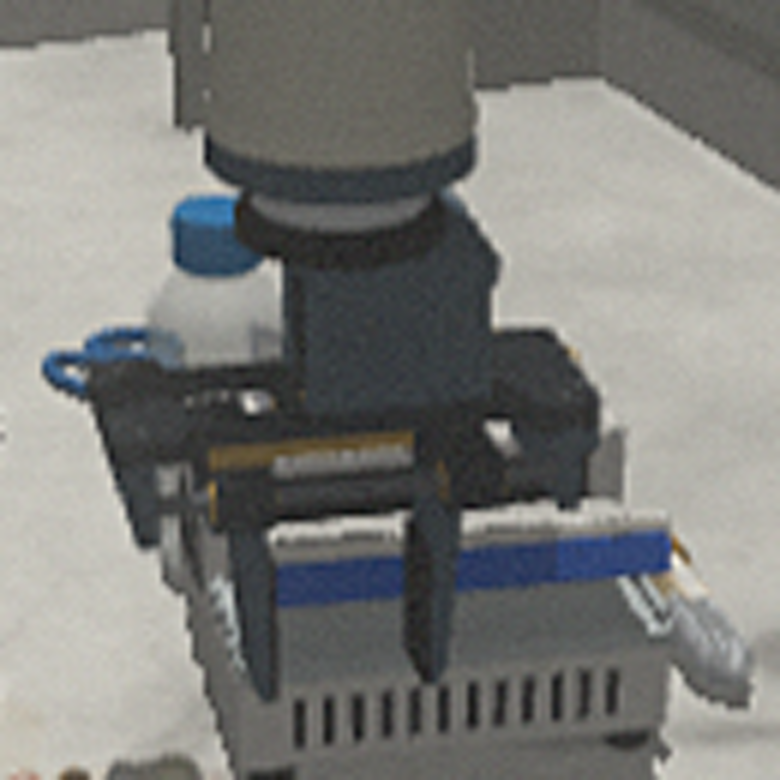

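Call:
apply_moves(deltas="2 0.6 0 0 0.39; 2 0.5 0 0 0.39; 2 0.4 0 0 0.39; 2 0.3 0 0 0.39; 2 0.2 0 0 0.39; 2 0.1 0 0 0.39; 0 0 0 0 0.39")

```text
clock: 46.85
tool_pos: [0.5167, 0.1994, 0.069]
orientation: [0.775, 1.569, -2.559]
wrist_force: [-1.4, -8.6, -1.0]
gripper_width: 0.0556
```

```bash

python3 -c "
from h import *
rel()
s=Cam('side'); s.crop(190,80,320,210,6,'pics/s48.png')"
```

```text
TCP rel wall x -125.7 y 57.4 z 69.0 F [-1.4 -8.6 -1. ] w 55.6 head 169.0 t 46.85
```

View pics/s48.png

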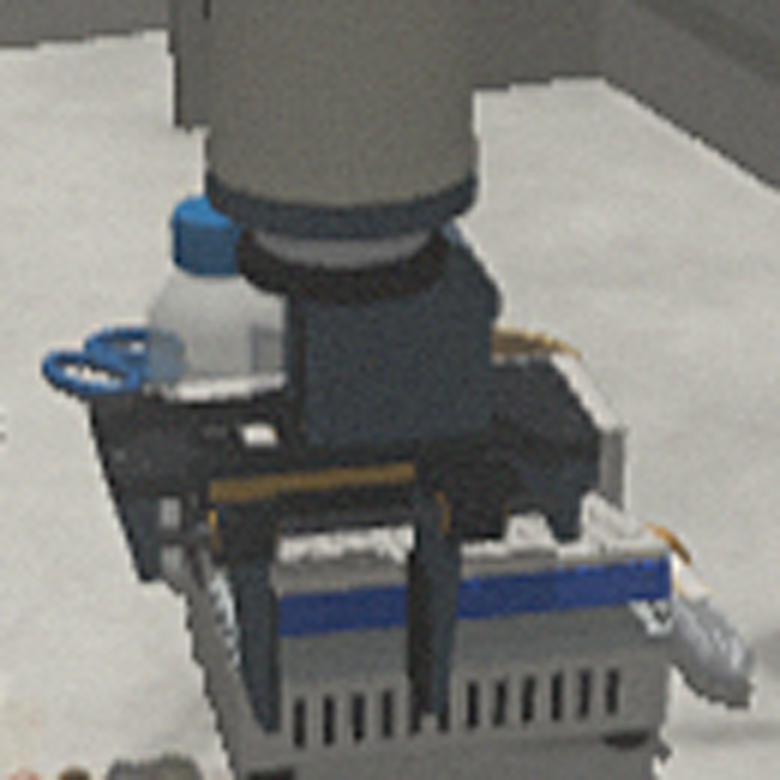

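Call:
apply_moves(deltas="0 -0.7 0 0 0.39; 2 0.1 0 0 0.39; 2 0 0 0 0.39; 2 0 0 0 0.39; 2 0 0 0 0.39; 2 0 0 0 0.39; 0 0 0 0 0.39")

```text
clock: 47.6
tool_pos: [0.5165, 0.1993, 0.0588]
orientation: [0.897, 1.568, -2.436]
wrist_force: [-1.5, -14.8, -0.3]
gripper_width: 0.0558
```

```bash

python3 -c "
from h import *
rel()
s=Cam('side'); s.crop(190,90,320,220,6,'pics/s49.png')"
```

```text
TCP rel wall x -125.8 y 57.5 z 58.8 F [ -1.5 -14.8  -0.3] w 55.8 head 169.0 t 47.6
```

View pics/s49.png

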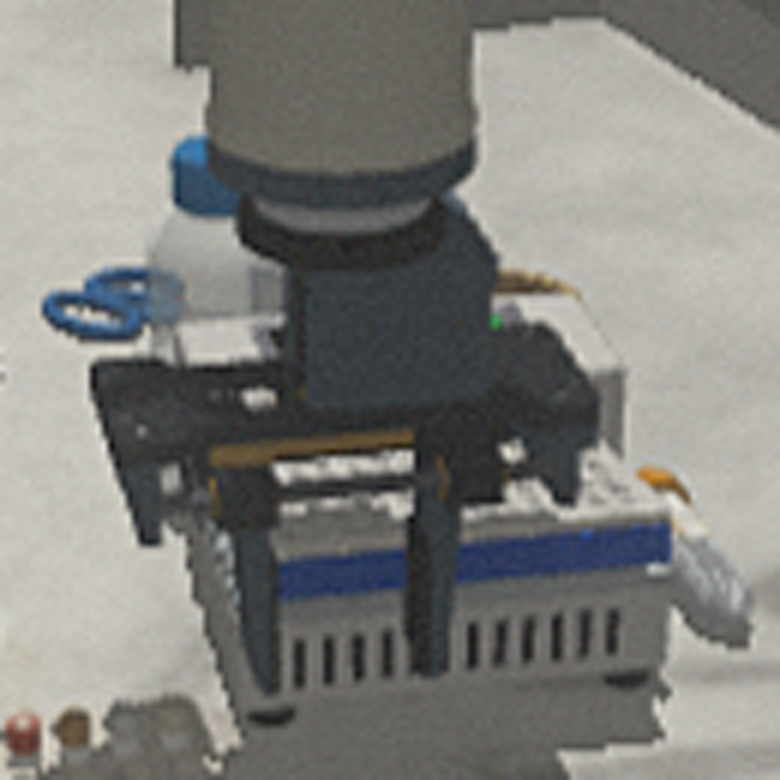

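Call:
apply_moves(deltas="2 0 0 0 0.39; 2 0 0 0 0.39; 2 -0.1 0 0 0.39; 2 -0.1 0 0 0.39; 2 -0.2 0 0 0.39; 0 0 0 0 0.39")

```text
clock: 48.25
tool_pos: [0.5166, 0.1998, 0.0488]
orientation: [0.838, 1.568, -2.496]
wrist_force: [-1.7, -14.1, -2.0]
gripper_width: 0.0558
```

```bash

python3 -c "
from h import *
rel()
s=Cam('side'); s.crop(190,90,320,220,6,'pics/s50.png')"
```

```text
TCP rel wall x -125.2 y 57.5 z 48.8 F [ -1.7 -14.1  -2. ] w 55.8 head 169.0 t 48.25
```

View pics/s50.png

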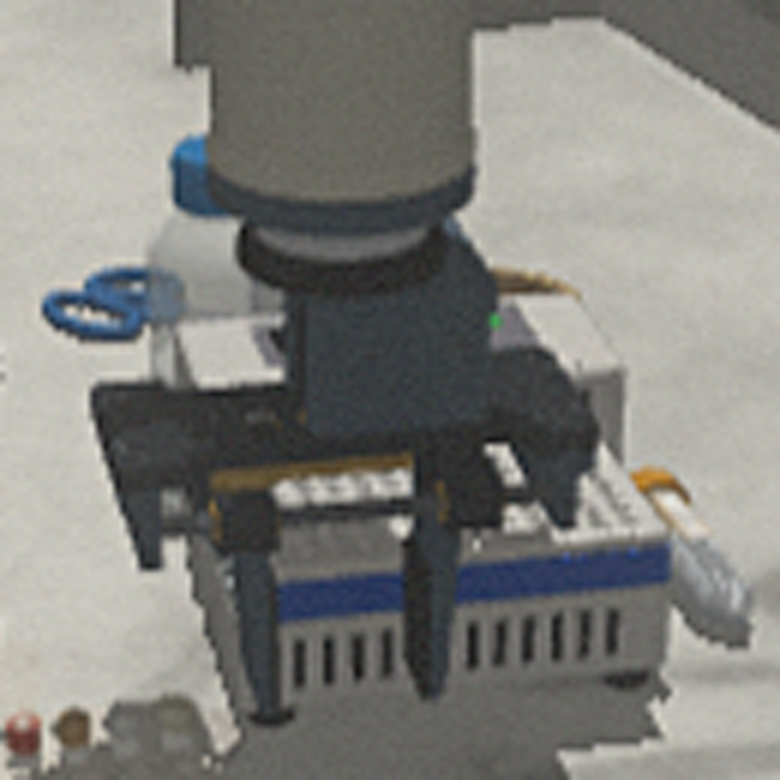

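Call:
apply_moves(deltas="1.5 -0.2 0 0 0.39; 1.5 -0.2 0 0 0.39; 1.5 -0.2 0 0 0.39; 1.5 -0.2 0 0 0.39; 0 0 0 0 0.39")

```text
clock: 48.8
tool_pos: [0.5167, 0.2005, 0.0428]
orientation: [0.868, 1.568, -2.466]
wrist_force: [-1.0, -16.6, -3.0]
gripper_width: 0.0554
```

```bash

python3 -c "
from h import *
rel()
s=Cam('side'); s.crop(190,90,320,220,6,'pics/s51.png')"
```

```text
TCP rel wall x -124.6 y 57.5 z 42.8 F [ -1.  -16.6  -3. ] w 55.4 head 169.0 t 48.8
```

View pics/s51.png

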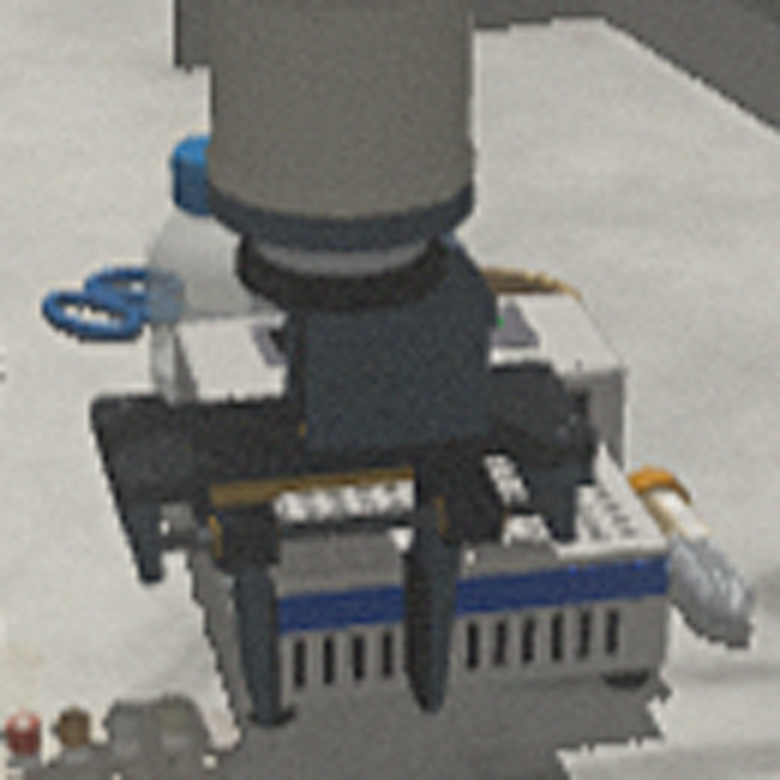

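Call:
apply_moves(deltas="1.2 -0.2 0 0 0.39; 1.2 -0.2 0 0 0.39; 1.2 -0.2 0 0 0.39; 0 0 0 0 0.39")

```text
clock: 49.25
tool_pos: [0.5169, 0.2009, 0.0392]
orientation: [0.927, 1.568, -2.407]
wrist_force: [-0.9, -19.1, -2.4]
gripper_width: 0.0554
```

Call:
apply_moves(deltas="1 -0.2 0 0 0.39; 1 -0.2 0 0 0.39; 0 0 0 0 0.39")

```text
clock: 49.55
tool_pos: [0.517, 0.2009, 0.038]
orientation: [1.116, 1.568, -2.218]
wrist_force: [-5.5, -24.8, 11.5]
gripper_width: 0.0554
```

```bash

python3 -c "
from h import *
rel()
s=Cam('side'); s.crop(190,90,320,220,6,'pics/s52.png')
ux=np.array([.1908,.9816]);uy=np.array([-.9816,.1908]); o=np.array([597.2,312.9])-1.1*ux
for y,z in((-80,60),(-80,84),(0,60)):
  u=s.proj(np.r_[o-110*ux+y*uy,z]/1000)+[-.4,-1.1]; print(((u-[190,90]+.5)*6-.5).round())
"
```

```text
TCP rel wall x -124.2 y 57.3 z 38.0 F [ -5.5 -24.8  11.5] w 55.4 head 169.0 t 49.55
[671. 605.]
[674. 552.]
[478. 626.]
```

View pics/s52.png

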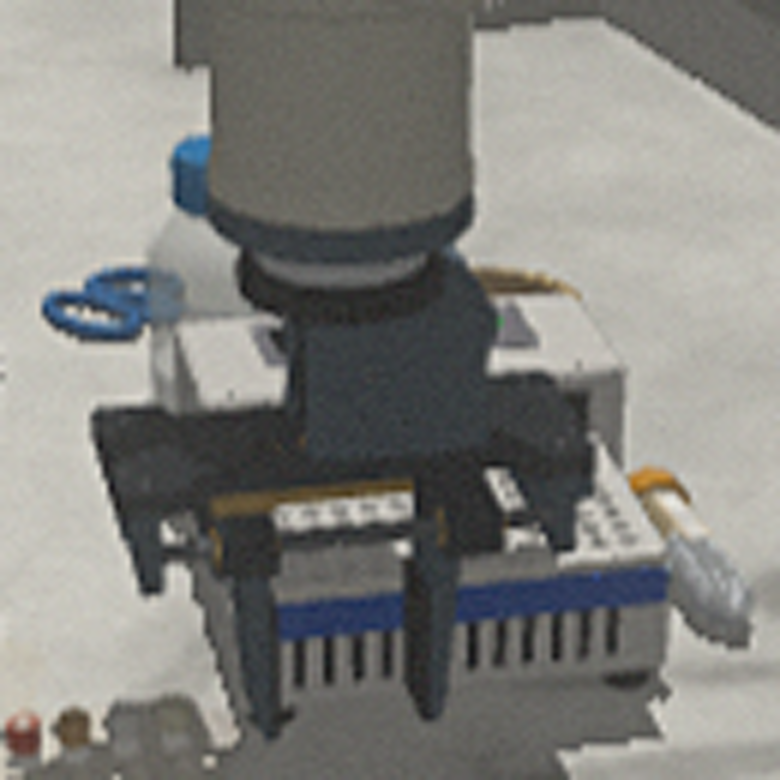

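Call:
apply_moves(deltas="1 0 0 0 0.39; 0 0.5 0 0 0.39; 0 0.5 0 0 0.39; 0 0.5 0 0 0.39; 0 0.5 0 0 0.39; 0 0 0 0 0.39")

```text
clock: 50.2
tool_pos: [0.5173, 0.2007, 0.0368]
orientation: [0.425, 1.57, -2.909]
wrist_force: [-2.8, -3.9, 3.7]
gripper_width: 0.0557
```

```bash

python3 -c "
from h import *
rel()
s=Cam('side'); s.crop(190,90,320,220,6,'pics/s53.png')
"
```

```text
TCP rel wall x -124.3 y 57.0 z 36.8 F [-2.8 -3.9  3.7] w 55.7 head 169.0 t 50.2
```

View pics/s53.png

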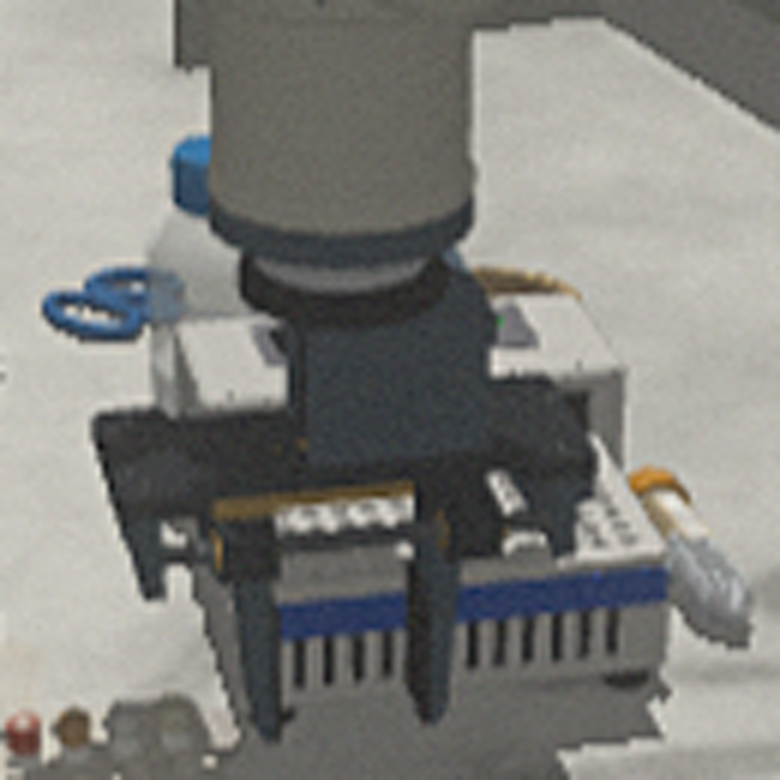

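Call:
apply_moves(deltas="0 1 0 0 0.39; 0 3 0 0 0.39; 0 8 0 0 0.39; 0 8 0 0 0.39; -20 5 0 0 0.39; -30 0 0 0 0.2; -40 0 0 0 0; -40 20 0 0 0; 0 40 0 0 0; 0 40 0 0 0; 0 40 0 0 0; 0 40 0 0 0; 0 0 0 0 0")

```text
clock: 51.55
tool_pos: [0.4773, -0.0045, 0.1668]
orientation: [1.322, 1.57, -2.018]
wrist_force: [-0.5, 0.5, 0.4]
gripper_width: 0.0909
```

```bash

python3 -c "
from h import *
rel()
s=Cam('side'); s.crop(160,100,320,260,4,'pics/s54.png')
t=Cam('top'); t.crop(190,145,275,225,8,'pics/t54.png')
"
```

```text
TCP rel wall x -333.3 y 57.2 z 166.8 F [-0.5  0.5  0.4] w 90.9 head 168.6 t 51.55
```

View pics/s54.png

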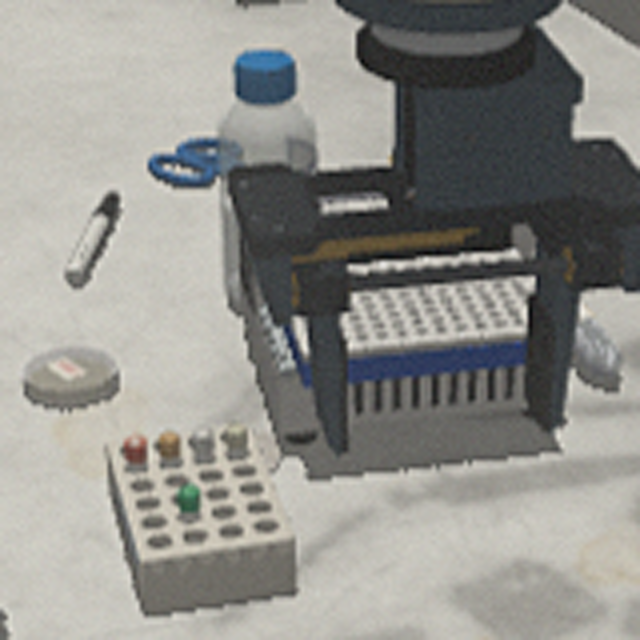

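View pics/t54.png

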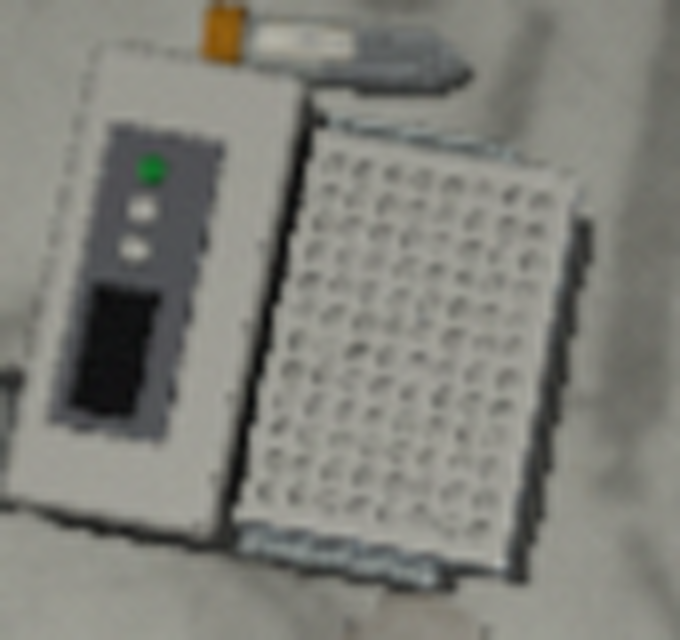

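```bash

python3 -c "
from h import *
t=Cam('top')
c8=lambda u,v:((u+.5)/8-.5+190,(v+.5)/8-.5+145)
ux=np.array([.1908,.9816]);uy=np.array([-.9816,.1908]); o=np.array([597.2,312.9])-1.1*ux
hsv=cv2.cvtColor(t.img,cv2.COLOR_BGR2HSV)
for n,u,v in(('far -y',318,123),('near -y',579,178),('near +y',508,570),('far +y',238,522)):
  P=t.on(c8(u,v),.084)[:2]*1000; print(n,((P-o)@ux).round(1),((P-o)@uy).round(1))
g=cv2.cvtColor(t.img,cv2.COLOR_BGR2GRAY).astype(float)
# profiles along chiller x at several y: front edge & far edge transitions
for y in(-65,-40,-15,15,40,65):
  xs=np.arange(-135,6,1.0); v=[]
  for x in xs:
    p=t.proj(np.r_[o+x*ux+y*uy,84]/1000); v.append(cv2.getRectSubPix(g.astype(np.float32),(1,1),(float(p[0]),float(p[1])))[0,0])
  v=np.array(v); d=np.gradient(v); i=np.argmax(d[:40]); j=np.argmin(d[-20:])+len(d)-20
  print(y,'front',xs[i],'far',xs[j])
"
```

```text
far -y -0.6 -82.3
near -y -106.7 -78.8
near +y -107.4 78.9
far +y -0.5 79.4
-65 front -105.0 far 2.0
-40 front -106.0 far 0.0
-15 front -107.0 far 1.0
15 front -106.0 far 2.0
40 front -105.0 far 1.0
65 front -106.0 far 2.0
```

Call:
apply_moves(deltas="0 -30 -15 0 0; 0 -40 -15 0 0; 0 -40 -15 0 0; 20 -40 -13 0 0; 30 -20 0 0 0; 30 -16 0 0 0; 20 0 0 0 0; 0 0 0 0 0")

```text
clock: 52.5
tool_pos: [0.5688, 0.1724, 0.064]
orientation: [0.359, 1.566, -2.972]
wrist_force: [-0.6, -0.4, 0.4]
gripper_width: 0.0912
```

```bash
python3 -c "
from h import *
rel()"
```

```text
TCP rel wall x -142.3 y 1.1 z 64.0 F [-0.6 -0.4  0.4] w 91.2 head 169.2 t 52.5
```

Call:
apply_moves(deltas="0 -6 0 0 0; 0 -5 0 0 0; 0 -3 0 0 0; 0 -1.5 0 0 0; 0 -1 0 0 0; 0 0 0 0 0")

```text
clock: 53.1
tool_pos: [0.5741, 0.1872, 0.067]
orientation: [-2.78, 1.57, 0.169]
wrist_force: [0.1, -0.4, -0.3]
gripper_width: 0.0915
```

```bash
python3 -c "
from h import *
rel()"
```

```text
TCP rel wall x -126.7 y -1.3 z 67.0 F [ 0.1 -0.4 -0.3] w 91.5 head 169.0 t 53.1
```

Call:
apply_moves(deltas="0 -1 0 0 0; 0 -1 0 0 0; 0 0 0 0 0")

```text
clock: 53.4
tool_pos: [0.5744, 0.1891, 0.0667]
orientation: [1.255, 1.571, -2.079]
wrist_force: [-0.1, -0.9, -0.1]
gripper_width: 0.0916
```

Call:
apply_moves(deltas="0 -0.8 0 0 0; 0 0 0 0 0")

```text
clock: 53.6
tool_pos: [0.5744, 0.1892, 0.0667]
orientation: [1.393, 1.57, -1.941]
wrist_force: [-0.7, -7.8, 1.9]
gripper_width: 0.0913
```

Call:
apply_moves(deltas="0 0.6 0 0 0; 0 2 0 0 0; 0 10 0 0 0; 0 20 0 0 0; -30 30 0 0 0; -40 40 0 0 0; -30 50 0 0 0; 0 50 0 0 0; 0 0 0 0 0")

```text
clock: 54.5
tool_pos: [0.5373, -0.0025, 0.1587]
orientation: [2.535, 1.569, -0.803]
wrist_force: [-0.2, 0.8, -0.5]
gripper_width: 0.0912
```

```bash

python3 -c "
from h import *
rel()
s=Cam('side'); s.crop(160,100,320,260,4,'pics/s60.png')
t=Cam('top'); t.crop(180,140,300,270,4,'pics/t60.png')
"
```

```text
TCP rel wall x -319.9 y -1.4 z 158.7 F [-0.2  0.8 -0.5] w 91.2 head 168.8 t 54.5
```

View pics/s60.png

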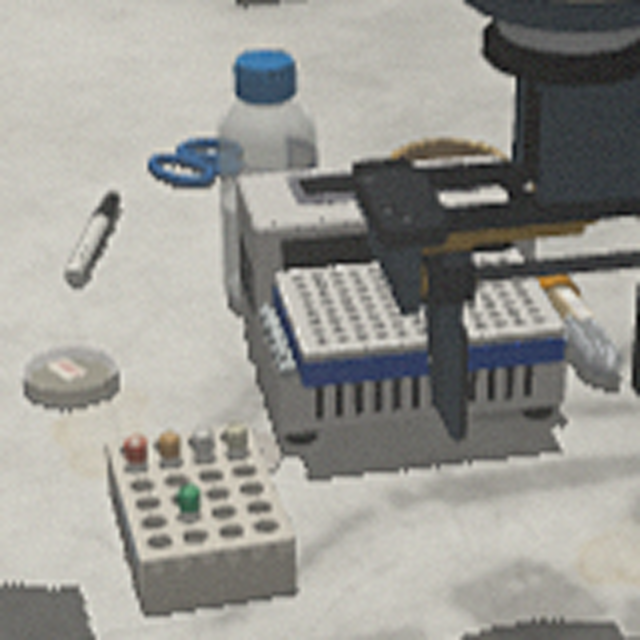

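View pics/t60.png

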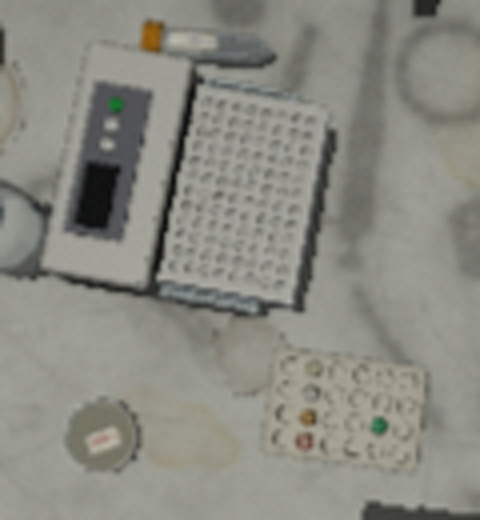

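```bash
python3 -c "
from workcell import manip
print(manip.finish_job())"
```

```text
the job is handed in; nothing more can be done
None
```

The job is done and handed in at 54.5 s of the 72 s allowed.

**What I did**
- **Vial:** I moved the green-capped vial into the pocket at x = -29.5, y = 10 mm of the block, upright and seated.
- **Tipping up:** I pushed the rack's front edge back against the housing and raised it with the fingers until the rack stood upright.
- **Turning and lowering:** I gripped the upright rack, turned it half round and set it down against the wall. I then lowered it with one finger against its upper edge, with no drop seen, and finished with a light push back.

**Last checks**
- The final pictures show the white face up, the rack flat between the side guides, its far edge parallel to the housing and within about 2 mm by camera.
- On the last push (about 8 N) the rack stopped at the same finger position as its first contact with the wall.
- The vial stands upright in its pocket. The bottle, orange-capped tube and petri dish look unmoved. The timer was outside the final close-ups, and the arm never went near it.

**What went less well**
- While lowering the rack, the spare finger pressed on one of the fixed vials in the block, and the wrist read about 31 N upward. I raised the rack a little, moved that finger clear and lowered again. The block and its vials look unchanged.
- The highest wrist force I read was about 73 N, when I first pushed the rack against the wall.
- The two cameras disagreed by about 5 mm. I trusted the top camera, because where I could check, it agreed with the arm.

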